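# Find the stamped planter and send it to the dispatch line

## Task

One of the two planters carries a burnt-in ring stamp underneath. Using only the fingers to push, never gripping or lifting a planter off the bench, tip the planter on the robot's left back past 60 degrees and hold it there for a moment to look at its underside, lower it gently back to its place, then do the same with the right one. Then push the stamped planter across the bench until it stands flat against the dispatch rail, leaving the other planter, the tin, the brush and the sanding block where they are.

Things in the scene. Friction and masses are not known exactly. Their poses are not given: they have to be found in the camera images.
- planter_stamped: stamped crate: open wooden planter, dark plank sides, 80 mm high; base 180 (its x) x 150 (y), a 5 mm thick foot sticking out 12 mm past the walls at both x ends (walls 156 x 150 outside, 12 mm thick), inner floor 22 mm up, 0.45 to 0.8 kg. Origin: centre of underside, at bench level; z up, x away from the heel rail. Underside: pale wood with a dark burnt ring, 98 mm across, and a bar in it. In the left or right place; upright, both look alike
- planter_plain: unstamped crate: sizes, mass, origin and axes as the stamped one, underside bare pale wood. Either crate, pulled back by the top of its far (+x) wall (6 to 12 N), tips about its bottom -x edge, which bears on the heel rail; it falls back onto its base if let go below about 75 degrees of tilt, and goes over beyond that
- heel_rail: fixed flat steel bar, 30 (x) x 520 (y) x 5 mm high, on the robot's side of the planters. Origin: centre of its underside; its +x face (15 mm from the origin) stops the planters' bottom edges, which start 4 to 7 mm from it (tipped far back, the edge creeps out again by 5 mm). y runs along it to the robot's left; x points across the bench to the dispatch rail
- dispatch_rail: the dispatch line: fixed plywood rail, 30 (x) x 560 (y) x 25 mm high, across the bench beyond the planters. Origin: centre of its underside, at bench level; its y axis runs along it; the planter goes flat against its -x face, 15 mm in -x from the origin. May stand up to 3.5 degrees askew to the heel rail
- stain_tin: bystander: closed metal tin, 66 mm diameter, 100 mm high, origin at the centre of its underside
- brush: bystander: paint brush lying on the bench; 180 mm long, 45 mm wide, 16 mm high; origin under its metal collar's handle end, handle towards its -x
- sanding_block: bystander: cork sanding block 100 x 60 x 28 mm, origin at the centre of its underside
- planter_stamped_corner0 (a point): bottom corner of planter_stamped at its -x -y side (90 mm along x and 75 mm along y from its origin), at bench level when it stands
- planter_stamped_corner1 (a point): bottom corner of planter_stamped at its -x +y side (90 mm along x and 75 mm along y from its origin), at bench level when it stands
- planter_stamped_corner2 (a point): bottom corner of planter_stamped at its +x -y side (90 mm along x and 75 mm along y from its origin), at bench level when it stands
- planter_stamped_corner3 (a point): bottom corner of planter_stamped at its +x +y side (90 mm along x and 75 mm along y from its origin), at bench level when it stands
- planter_plain_corner0 (a point): bottom corner of planter_plain at its -x -y side (90 mm along x and 75 mm along y from its origin), at bench level when it stands
- planter_plain_corner1 (a point): bottom corner of planter_plain at its -x +y side (90 mm along x and 75 mm along y from its origin), at bench level when it stands
- planter_plain_corner2 (a point): bottom corner of planter_plain at its +x -y side (90 mm along x and 75 mm along y from its origin), at bench level when it stands
- planter_plain_corner3 (a point): bottom corner of planter_plain at its +x +y side (90 mm along x and 75 mm along y from its origin), at bench level when it stands
Mind the look-alikes: they are no part of the job. What is shaped like the planter_plain but blue is not meant.

How it is judged:
By the outcome, as a careful person would: the job done as asked, in the order asked, and still so for the second after the job is handed in, with the robot touching nothing.
It also fails if it takes over 72 s, if anything falls off the work surface, if the arm or the gripper's body presses on something with over 40 N, if the wrist force passes 120 N, or if a joint passes its speed limit or range.

## Robot

A 6-joint arm with a two-finger parallel gripper is mounted at the origin on the work surface. World frame = base frame: x ahead of the robot, y to its left, z up, the work surface at z = 0. Lengths are in m, angles in degrees, forces in N, time in s.
With the tool pointing down it reaches from about 0.325 to 0.775 m from the base axis. Payload 5.5 kg.
Tool frame: the origin (TCP) lies on the centre line of the jaws, within the pads' length; the fingertips stand 22 mm ahead of it and the grasp point (between the pads) lies 3 mm ahead of it; z points along the fingers, y is the direction in which the jaws open and shut (so a half turn about z gives the same grasp; the last joint's range is limited). The gripper opens to 88 mm and grips with 3 to 60 N. Pads are 20 mm wide; open, the fingers measure 115 mm over their backs; the gripper's body (75 mm by 178 mm) begins 61 mm behind the grasp point.
Start: joints at [-74.181, 5.22, 70.514, -0, 104.267, -3.249], TCP at [0.196, -0.567, 0.245] pointing down, gripper open.
Joint ranges: [-164.24, 164.24], [-49.07, 125.15], [9.68, 141.18], [-86.29, 266.29], [3.28, 154.24], [-151.56, 151.56]. Speed limits (degrees/s): [147.25, 147.25, 172.46, 180, 180, 180].

## Interface

Orientations are given as [roll, pitch, yaw] about the fixed x, y, z axes, in that order (R = Rz(yaw) Ry(pitch) Rx(roll)).
In Python, from station import env gives the robot as it stands. The module is installed in compiled form; this text tells all that it offers.
- The arm moves only by the tool carry_out, never from a script. Its argument "plan" is a list of rows, each an object of numbers: "dx", "dy", "dz": the shift along the tool's x, y, z in cm; "wx", "wy", "wz": the turn, a rotation vector about the tool's x, y, z in degrees. In form: [{"dx": .., "dy": .., "dz": .., "wx": .., "wy": .., "wz": ..}, ...]. A call has 1 to 20 rows; each row is the pose to reach, as a shift and turn from the pose measured when the call began, along the tool's axes at that moment; what a row does not reach only later rows make up. A row lasts 1/10 s, in which the tool goes at most 50 mm and 8.59 degrees, less where a joint would pass 70% of its speed; a pose out of reach is approached as far as the arm can. A call with a gripper value outside its range is refused whole. "grip" is the gripper command: -1 is fully open, 1 is shut, values between are in proportion, set as the call begins (left out, the last holds). The fingers move at their own pace and stop on an object; "newtons" is the grip in N (left out, the last holds). Time passes only in rows, so rows that repeat a pose let the fingers close. It gives the time, the measured TCP pose, the force and the opening at its end, in the units of the state.
- env.get_state(): the state, without advancing time (a new reading comes with each control period).
- env.capture(name): name is "scene" or "top" or "wrist"; returns the picture (384x512x3 uint8, blue, green, red); there is no depth.
- env.calibration(name): a dict with "fx", "fy", "cx", "cy" (pixels), "position" and "rotation" of the camera in the world; the wrist camera has in their place "T_tool_cam" (4x4, takes a point from camera to tool coordinates, whose origin is the TCP and whose axes are the flange's). Camera axes: x right, y up, looking along -z (the intrinsics and any distortion apply to the point x, -y, -z); pixel columns grow to the right and rows downward; lengths in m; the calibration is good to about 2 mm. The wrist camera is an equidistant fisheye: a pixel r from the principal point sees the ray r / f radians off the axis. A picture is of the moment at which its call begins: read the wrist's pose just before it. calibration takes no time and is no camera call.
- env.job_done(): hands the job in, once; it reports no verdict.
The state is a dict: "t": time; "qpos": joint angles; "joint_vel": joint speeds; "effort": joint torques, N m; "ee_pos": TCP position; "orientation": TCP orientation; "contact_force": force on the tool from outside, world axes, zero at the start; "wrist_torque": the same for the moment, N m; "width": finger opening in m.
Only numpy, scipy, OpenCV 4.12 (cv2) and the standard library are available. Lean on these libraries where they do the work, as an engineer would, in place of code of your own. Each camera call takes 0.05 s, during which the arm holds its last target.

## Working session

There is one attempt and no reset: what is moved stays moved. The work goes in short steps, Python scripts to look and compute and a tool call to move; the robot and the scene stay as the last step left them, time stands still between calls to the robot, and variables do not carry over. Pictures are saved under pics/ and viewed, and the job is handed in when it is done.

Besides the shell and the picture viewer there is one more tool, called after "Request:" as name(argument=value, ...), one argument or row to a line, values as JSON. carry_out: Moves the arm, as the interface text tells. Its arguments: {"type":"object","properties":{"plan":{"type":"array"},"grip":{"type":"number"},"newtons":{"type":"number"}},"required":["plan"]}

```bash
mkdir -p pics
python3 - <<'E'
from station import env
import cv2
for n in ("scene","top","wrist"):
    cv2.imwrite(f"pics/{n}0.png",env.capture(n))
    print(n,env.calibration(n))
print(env.get_state())
E
```

```text
scene {'fx': 421.7403489557968, 'fy': 421.7403489557968, 'cx': 256.39210169838213, 'cy': 184.94568752957662, 'position': array([ 1.27612851, -0.14425744,  1.11008604]), 'rotation': array([37.48175279, -0.57907515, 82.55815639])}
top {'fx': 460.8767293295875, 'fy': 460.8767293295875, 'cx': 260.13619899640037, 'cy': 188.341039160869, 'position': array([ 0.33034521, -0.01874917,  1.36991409]), 'rotation': array([  4.46226852,   0.6897973 , -89.97549709])}
wrist {'fx': 297.3186396354542, 'fy': 297.3186396354542, 'cx': 258.03030467811834, 'cy': 195.2670081609674, 'T_tool_cam': array([[ 1.32527452e-03,  9.61346739e-01,  2.75337411e-01,
         7.67160795e-02],
       [ 9.99999120e-01, -1.29169364e-03, -3.03292903e-04,
         3.27874737e-04],
       [ 6.40819401e-05,  2.75337571e-01, -9.61347605e-01,
        -1.40628377e-01],
       [ 0.00000000e+00,  0.00000000e+00,  0.00000000e+00,
         1.00000000e+00]])}
{'t': 0.15, 'qpos': array([-7.41811173e+01,  5.25343248e+00,  7.05624578e+01, -2.41301491e-03,
        1.04266333e+02, -3.24838162e+00]), 'joint_vel': array([-0.01357123, -0.12547299, -0.25654833,  0.05073416,  0.07718639,
        0.08178112]), 'effort': array([ 2.55297971e-03, -4.47043097e+01, -4.06906593e+01,  6.99248048e-02,
        2.73991562e-02, -9.89842874e-05]), 'ee_pos': array([ 0.19594808, -0.56691871,  0.24379938]), 'orientation': array([-1.79917777e+02, -2.32343297e-03,  1.90666697e+01]), 'contact_force': array([-0.08088764, -0.46040113, -0.33454554]), 'wrist_torque': array([-0.05486638, -0.02930819,  0.02057173]), 'width': 0.08788932914398291}
```

View pics/scene0.png

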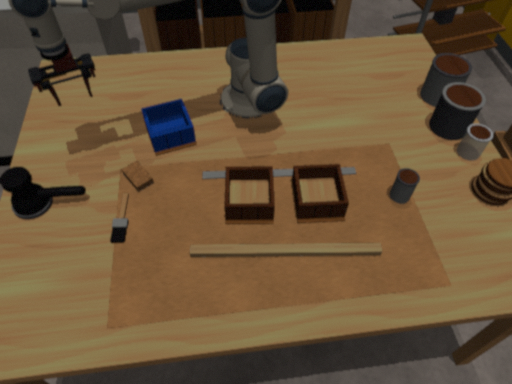

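View pics/top0.png

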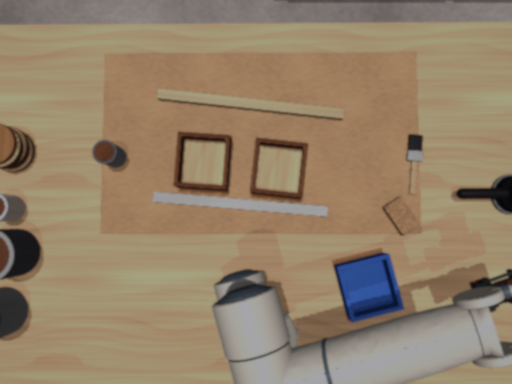

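View pics/wrist0.png

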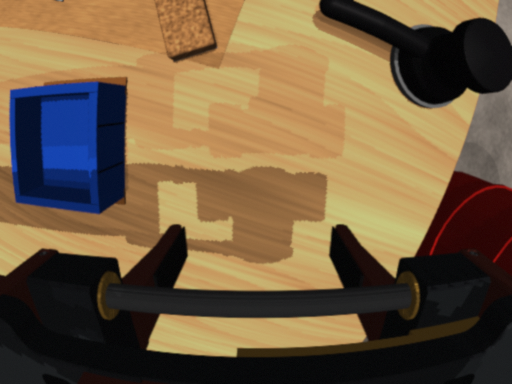

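The scene and top views show two dark planters between a steel heel rail (top view about row 205) and a pale dispatch rail (about row 104). The tin is on the left, the brush and block on the right, and the blue decoy near the base. I'll enlarge the top view.

```bash
cat > h.py <<'E'
import numpy as np, cv2
from scipy.spatial.transform import Rotation as R
def cam(c): 
    return np.array(c["position"]), R.from_euler("xyz",c["rotation"],degrees=True).as_matrix()
def ray(c,u,v):
    return np.array([(u-c["cx"])/c["fx"],-(v-c["cy"])/c["fy"],-1.])
def atz(c,u,v,z):
    p,M=cam(c); d=M@ray(c,u,v); return p+d*(z-p[2])/d[2]
def proj(c,P):
    p,M=cam(c); q=M.T@(np.array(P)-p); return c["cx"]+c["fx"]*q[0]/-q[2], c["cy"]-c["fy"]*q[1]/-q[2]
E
python3 - <<'E'
import cv2
a=cv2.imread("pics/top0.png"); c=a[80:225,145:350]; cv2.imwrite("pics/topc.png",cv2.resize(c,None,fx=3.9,fy=3.9,interpolation=cv2.INTER_CUBIC))
a=cv2.imread("pics/scene0.png"); c=a[155:265,185:390]; cv2.imwrite("pics/scenec.png",cv2.resize(c,None,fx=3.9,fy=3.9,interpolation=cv2.INTER_CUBIC))
E
```

```text
(no output)
```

View pics/topc.png

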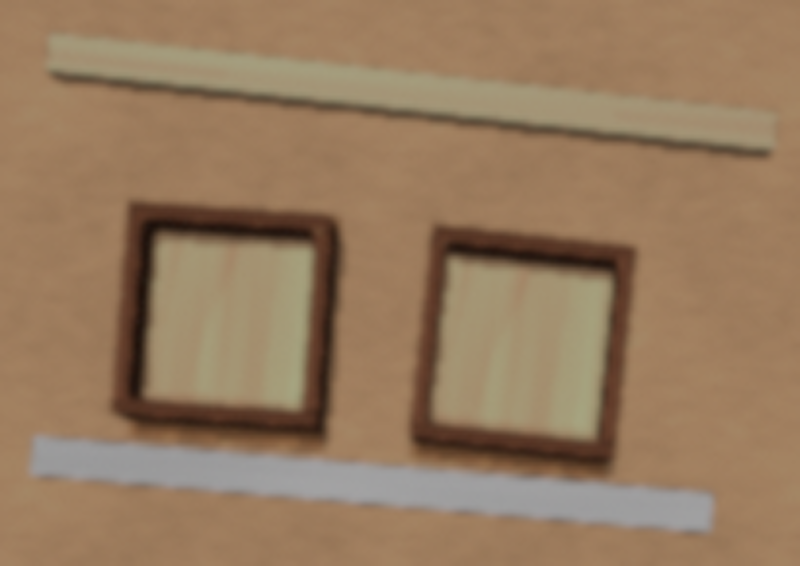

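View pics/scenec.png

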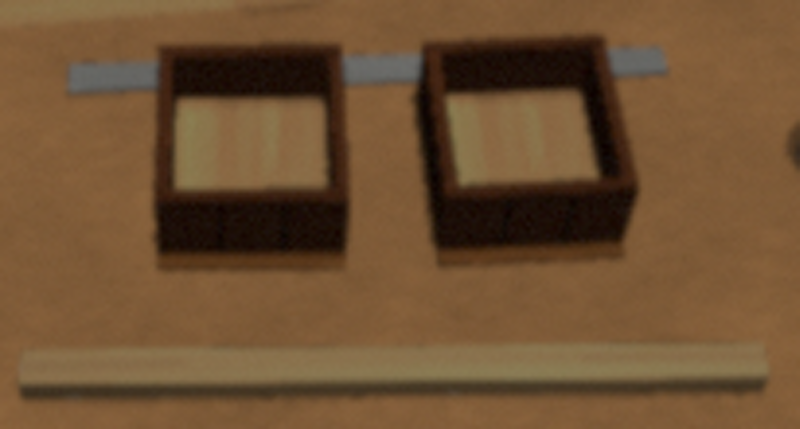

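Run:
```python
from station import env
from h import *
T=env.calibration("top");S=env.calibration("scene")
f=lambda c,U,V,o,z: atz(c,(U+.5)/3.9-.5+o[0],(V+.5)/3.9-.5+o[1],z)
t=lambda U,V,z:f(T,U,V,(145,80),z)
s=lambda U,V,z:f(S,U,V,(185,155),z)
for n,P,Q in (("L",[(132,203),(335,218),(323,433),(114,412)],[(632,188),(440,196),(425,43),(603,38)]),("R",[(435,227),(634,248),(608,461),(413,440)],[(347,203),(158,200),(160,47),(341,45)])):
    A=np.array([t(*p,.08) for p in P]);B=np.array([s(*p,.08) for p in Q])
    print(n,"top\n",A.round(3),A.mean(0).round(4),"\nscene\n",B.round(3),B.mean(0).round(4))
    for X in(A,B):
        d=X[0]-X[1]; e=X[0]-X[3];e2=X[1]-X[2];d2=X[3]-X[2]
        print([(np.linalg.norm(q).round(4)) for q in(d,d2,e,e2)],np.degrees([np.arctan2(-q[0],q[1]) for q in(d,d2)]),np.degrees([np.arctan2(q[1],q[0]) for q in(e,e2)]))
def line(a,b): 
    d=a-b; print(a.round(4),b.round(4),np.degrees(np.arctan2(-d[0],d[1])))
line(t(35,436,.005),t(714,490,.005)); line(t(30,474,.005),t(712,530,.005))
line(t(48,72,.025),t(772,150,.025));line(t(50,36,.025),t(775,112,.025))
line(s(766,375,.025),s(20,382,.025));line(s(766,345,.025),s(20,350,.025))
line(s(665,72,.005),s(68,92,.005))
for n,uv in(("foot L",[(622,255),(440,263)]),("foot R",[(345,264),(160,265)])):
    print(n,[s(*q,.0).round(4) for q in uv])
for n,(u,v),z in(("tin",(105,150),.1),("brushtip",(415,136),.01),("brushend",(412,193),.01),("block",(402,215),.028)):print(n,atz(T,u,v,z).round(3))
```

```text
L top
 [[0.593 0.229 0.08 ]
 [0.581 0.081 0.08 ]
 [0.425 0.089 0.08 ]
 [0.44  0.24  0.08 ]] [0.5095 0.1595 0.08  ] 
scene
 [[0.594 0.228 0.08 ]
 [0.583 0.08  0.08 ]
 [0.432 0.096 0.08 ]
 [0.444 0.243 0.08 ]] [0.5132 0.1617 0.08  ]
[np.float64(0.1485), np.float64(0.1519), np.float64(0.1532), np.float64(0.1569)] [-4.3804796  -5.76968384] [-4.06095407 -2.8491769 ]
[np.float64(0.148), np.float64(0.1469), np.float64(0.1505), np.float64(0.1524)] [-4.15250479 -4.86076344] [-5.8254319  -6.21529724]
R top
 [[ 0.574  0.008  0.08 ]
 [ 0.559 -0.136  0.08 ]
 [ 0.404 -0.116  0.08 ]
 [ 0.419  0.024  0.08 ]] [ 0.4893 -0.0551  0.08  ] 
scene
 [[ 0.581  0.008  0.08 ]
 [ 0.561 -0.134  0.08 ]
 [ 0.41  -0.119  0.08 ]
 [ 0.425  0.028  0.08 ]] [ 0.4941 -0.0542  0.08  ]
[np.float64(0.1451), np.float64(0.1409), np.float64(0.1558), np.float64(0.1558)] [-6.19693309 -6.1804601 ] [-5.76912682 -7.30320509]
[np.float64(0.1436), np.float64(0.1478), np.float64(0.1566), np.float64(0.1515)] [-8.14577267 -6.13033847] [-7.0695828  -5.47731821]
[0.4278 0.315  0.005 ] [ 0.3866 -0.2021  0.005 ] -4.563390326734374
[0.3988 0.3182 0.005 ] [ 0.3563 -0.2003  0.005 ] -4.687494655373068
[0.7053 0.3053 0.025 ] [ 0.6435 -0.2461  0.025 ] -6.3982165080350955
[0.7334 0.3042 0.025 ] [ 0.6728 -0.2488  0.025 ] -6.255561088102843
[0.7356 0.3027 0.025 ] [ 0.6726 -0.2481  0.025 ] -6.524224402786172
[0.7109 0.3105 0.025 ] [ 0.6456 -0.2471  0.025 ] -6.676956981238904
[0.4278 0.315  0.005 ] [ 0.3871 -0.1997  0.005 ] -4.524503870242287
foot L [array([0.6039, 0.2314, 0.    ]), array([0.5933, 0.0851, 0.    ])]
foot R [array([0.5849, 0.0097, 0.    ]), array([ 0.5677, -0.1366,  0.    ])]
tin [0.537 0.43  0.1  ]
brushtip [ 0.592 -0.463  0.01 ]
brushend [ 0.422 -0.45   0.01 ]
block [ 0.357 -0.414  0.028]
```

Measured so far:

| Item | Position (m) | Yaw |
|---|---|---|
| Left planter | centred at about (0.511, 0.160) | -4.7° |
| Right planter | centred at about (0.491, -0.055) | -6.2° |
| Heel rail | | -4.6° |
| Dispatch rail | | -6.4° |

Next I'll move to beyond the left planter's far wall, with the tool x axis along the heel rail's normal.

Request:
carry_out(
  plan=[
    {"dx": 63.2,"dy": -54.2,"dz": 2.5,"wz": 23.6},
    {"dx": 63.2,"dy": -54.2,"dz": 2.5,"wz": 23.6},
    {"dx": 63.2,"dy": -54.2,"dz": 2.5,"wz": 23.6},
    {"dx": 63.2,"dy": -54.2,"dz": 2.5,"wz": 23.6},
    {"dx": 63.2,"dy": -54.2,"dz": 2.5,"wz": 23.6},
    {"dx": 63.2,"dy": -54.2,"dz": 2.5,"wz": 23.6},
    {"dx": 63.2,"dy": -54.2,"dz": 2.5,"wz": 23.6},
    {"dx": 63.2,"dy": -54.2,"dz": 2.5,"wz": 23.6},
    {"dx": 63.2,"dy": -54.2,"dz": 2.5,"wz": 23.6},
    {"dx": 63.2,"dy": -54.2,"dz": 2.5,"wz": 23.6},
    {"dx": 63.2,"dy": -54.2,"dz": 2.5,"wz": 23.6},
    {"dx": 63.2,"dy": -54.2,"dz": 2.5,"wz": 23.6},
    {"dx": 63.2,"dy": -54.2,"dz": 2.5,"wz": 23.6},
    {"dx": 63.2,"dy": -54.2,"dz": 2.5,"wz": 23.6},
    {"dx": 63.2,"dy": -54.2,"dz": 2.5,"wz": 23.6},
    {"dx": 63.2,"dy": -54.2,"dz": 2.5,"wz": 23.6},
    {"dx": 63.2,"dy": -54.2,"dz": 2.5,"wz": 23.6},
    {"dx": 63.2,"dy": -54.2,"dz": 2.5,"wz": 23.6},
    {"dx": 63.2,"dy": -54.2,"dz": 2.5,"wz": 23.6},
    {"dx": 63.2,"dy": -54.2,"dz": 2.5,"wz": 23.6},
  ],
  grip=-1,
)

```text
$.plan[0]: bad value
```

Request:
carry_out(
  plan=[
    {"dx": 3.5,"dy": -3.0,"dz": 0.1,"wx": 0,"wy": 0,"wz": 2},
  ],
  grip=-1,
)

```text
t: 0.25
ee_pos: [0.2173, -0.529, 0.2403]
orientation: [-179.8, 0.1, 16.8]
contact_force: [1.4, 1.5, 0.7]
width: 0.0877
```

Request:
carry_out(
  plan=[
    {"dx": 57.8,"dy": -53.6,"dz": 1.8,"wx": 0,"wy": 0,"wz": 21.4},
    {"dx": 57.8,"dy": -53.6,"dz": 1.8,"wx": 0,"wy": 0,"wz": 21.4},
    {"dx": 57.8,"dy": -53.6,"dz": 1.8,"wx": 0,"wy": 0,"wz": 21.4},
    {"dx": 57.8,"dy": -53.6,"dz": 1.8,"wx": 0,"wy": 0,"wz": 21.4},
    {"dx": 57.8,"dy": -53.6,"dz": 1.8,"wx": 0,"wy": 0,"wz": 21.4},
    {"dx": 57.8,"dy": -53.6,"dz": 1.8,"wx": 0,"wy": 0,"wz": 21.4},
    {"dx": 57.8,"dy": -53.6,"dz": 1.8,"wx": 0,"wy": 0,"wz": 21.4},
    {"dx": 57.8,"dy": -53.6,"dz": 1.8,"wx": 0,"wy": 0,"wz": 21.4},
    {"dx": 57.8,"dy": -53.6,"dz": 1.8,"wx": 0,"wy": 0,"wz": 21.4},
    {"dx": 57.8,"dy": -53.6,"dz": 1.8,"wx": 0,"wy": 0,"wz": 21.4},
    {"dx": 57.8,"dy": -53.6,"dz": 1.8,"wx": 0,"wy": 0,"wz": 21.4},
    {"dx": 57.8,"dy": -53.6,"dz": 1.8,"wx": 0,"wy": 0,"wz": 21.4},
    {"dx": 57.8,"dy": -53.6,"dz": 1.8,"wx": 0,"wy": 0,"wz": 21.4},
    {"dx": 57.8,"dy": -53.6,"dz": 1.8,"wx": 0,"wy": 0,"wz": 21.4},
    {"dx": 57.8,"dy": -53.6,"dz": 1.8,"wx": 0,"wy": 0,"wz": 21.4},
    {"dx": 57.8,"dy": -53.6,"dz": 1.8,"wx": 0,"wy": 0,"wz": 21.4},
    {"dx": 57.8,"dy": -53.6,"dz": 1.8,"wx": 0,"wy": 0,"wz": 21.4},
    {"dx": 57.8,"dy": -53.6,"dz": 1.8,"wx": 0,"wy": 0,"wz": 21.4},
  ],
)

```text
t: 2.05
ee_pos: [0.6157, 0.1516, 0.2225]
orientation: [-179.9, 0.3, -4.5]
contact_force: [1.2, -0.1, -0.1]
width: 0.0879
```

Request:
carry_out(
  plan=[
    {"dx": 0,"dy": 0,"dz": 4,"wx": 0,"wy": 0,"wz": 0},
    {"dx": 0,"dy": 0,"dz": 8,"wx": 0,"wy": 0,"wz": 0},
    {"dx": 0,"dy": 0,"dz": 11.5,"wx": 0,"wy": 0,"wz": 0},
    {"dx": 0,"dy": 0,"dz": 13.5,"wx": 0,"wy": 0,"wz": 0},
    {"dx": 0,"dy": 0,"dz": 13.6,"wx": 0,"wy": 0,"wz": 0},
    {"dx": 0,"dy": 0,"dz": 13.6,"wx": 0,"wy": 0,"wz": 0},
  ],
)

```text
t: 2.65
ee_pos: [0.615, 0.1508, 0.0875]
orientation: [-179.9, 0.3, -4.6]
contact_force: [0.0, -0.5, 0.1]
width: 0.0882
```

Run:
```python
from station import env
import cv2,numpy as np
w=env.capture("wrist"); t=env.capture("top")
s=env.get_state();print(s["ee_pos"],s["orientation"],s["contact_force"],s["qpos"].round(1))
c=cv2.resize(t[110:215,155:325],(512,316),interpolation=cv2.INTER_CUBIC)
cv2.imwrite("pics/a1.png",cv2.resize(np.vstack([w,c[:200]]),None,fx=1,fy=1))
```

```text
[0.61612665 0.15149244 0.08931083] [-1.79801574e+02  6.84304331e-02 -4.58951622e+00] [-0.20807374 -0.16751304  0.19384809] [ 10.6  11.9  79.    0.2  89.2 105.2]
```

View pics/a1.png

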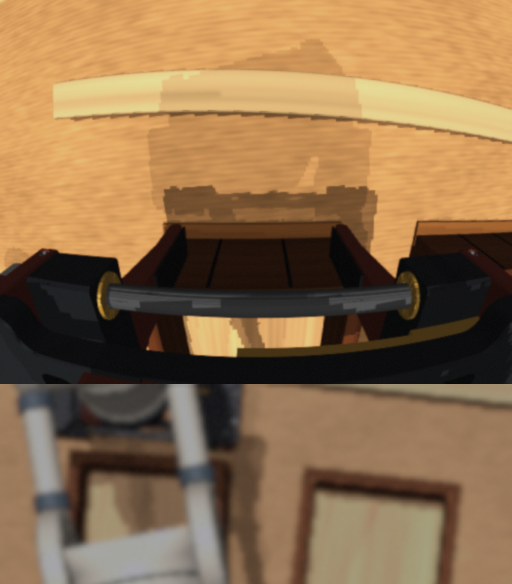

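The wrist view shows both fingers (tips near (180,228) and (335,228)) standing beyond the dark far wall, with the foot centred at column 255. I'll close in gently and compute the arc.

Request:
carry_out(
  plan=[
    {"dx": -0.5,"dy": 0,"dz": 0,"wx": 0,"wy": 0,"wz": 0},
    {"dx": -0.9,"dy": 0,"dz": 0,"wx": 0,"wy": 0,"wz": 0},
    {"dx": -1.2,"dy": 0,"dz": 0,"wx": 0,"wy": 0,"wz": 0},
    {"dx": -1.4,"dy": 0,"dz": 0,"wx": 0,"wy": 0,"wz": 0},
    {"dx": -1.6,"dy": 0,"dz": 0,"wx": 0,"wy": 0,"wz": 0},
    {"dx": -1.8,"dy": 0,"dz": 0,"wx": 0,"wy": 0,"wz": 0},
    {"dx": -2.0,"dy": 0,"dz": 0,"wx": 0,"wy": 0,"wz": 0},
    {"dx": -2.1,"dy": 0,"dz": 0,"wx": 0,"wy": 0,"wz": 0},
    {"dx": -2.2,"dy": 0,"dz": 0,"wx": 0,"wy": 0,"wz": 0},
    {"dx": -2.2,"dy": 0,"dz": 0,"wx": 0,"wy": 0,"wz": 0},
  ],
)

```text
t: 3.75
ee_pos: [0.5954, 0.1529, 0.09]
orientation: [-179.8, -0.1, -4.6]
contact_force: [7.0, -2.3, 1.5]
width: 0.0874
```

Run:
```python
from station import env
import numpy as np
s=env.get_state();print(s["ee_pos"],s["contact_force"])
for t in range(0,70,3):
    a=np.radians(t);print(t,round(16.8*np.cos(a)-6.6*np.sin(a)+.5*np.sin(a)-16.8,2),round(16.8*np.sin(a)+6.6*np.cos(a)-6.6,2))
```

```text
[0.59544631 0.15292499 0.08998174] [ 7.01528198 -2.27088636  1.47010789]
0 0.0 0.0
3 -0.34 0.87
6 -0.73 1.72
9 -1.16 2.55
12 -1.64 3.35
15 -2.15 4.12
18 -2.71 4.87
21 -3.3 5.58
24 -3.93 6.26
27 -4.6 6.91
30 -5.3 7.52
33 -6.03 8.09
36 -6.79 8.61
39 -7.58 9.1
42 -8.4 9.55
45 -9.23 9.95
48 -10.09 10.3
51 -10.97 10.61
54 -11.86 10.87
57 -12.77 11.08
60 -13.68 11.25
63 -14.61 11.37
66 -15.54 11.43
69 -16.47 11.45
```

Contact shows 7 N. First stage of the arc goes to about 36°.

Request:
carry_out(
  plan=[
    {"dx": -0.3,"dy": 0,"dz": -0.3,"wx": 0,"wy": 0,"wz": 0},
    {"dx": -0.6,"dy": 0,"dz": -0.9,"wx": 0,"wy": 0,"wz": 0},
    {"dx": -0.85,"dy": 0,"dz": -1.4,"wx": 0,"wy": 0,"wz": 0},
    {"dx": -1.1,"dy": 0,"dz": -2.0,"wx": 0,"wy": 0,"wz": 0},
    {"dx": -1.4,"dy": 0,"dz": -2.55,"wx": 0,"wy": 0,"wz": 0},
    {"dx": -1.7,"dy": 0,"dz": -3.1,"wx": 0,"wy": 0,"wz": 0},
    {"dx": -2.1,"dy": 0,"dz": -3.6,"wx": 0,"wy": 0,"wz": 0},
    {"dx": -2.45,"dy": 0,"dz": -4.1,"wx": 0,"wy": 0,"wz": 0},
    {"dx": -2.8,"dy": 0,"dz": -4.6,"wx": 0,"wy": 0,"wz": 0},
    {"dx": -3.2,"dy": 0,"dz": -5.1,"wx": 0,"wy": 0,"wz": 0},
    {"dx": -3.6,"dy": 0,"dz": -5.6,"wx": 0,"wy": 0,"wz": 0},
    {"dx": -4.0,"dy": 0,"dz": -6.0,"wx": 0,"wy": 0,"wz": 0},
    {"dx": -4.45,"dy": 0,"dz": -6.5,"wx": 0,"wy": 0,"wz": 0},
    {"dx": -4.9,"dy": 0,"dz": -6.9,"wx": 0,"wy": 0,"wz": 0},
    {"dx": -5.35,"dy": 0,"dz": -7.3,"wx": 0,"wy": 0,"wz": 0},
    {"dx": -5.8,"dy": 0,"dz": -7.7,"wx": 0,"wy": 0,"wz": 0},
    {"dx": -6.3,"dy": 0,"dz": -8.1,"wx": 0,"wy": 0,"wz": 0},
    {"dx": -6.8,"dy": 0,"dz": -8.5,"wx": 0,"wy": 0,"wz": 0},
    {"dx": -7.0,"dy": 0,"dz": -8.6,"wx": 0,"wy": 0,"wz": 0},
  ],
)

```text
t: 5.65
ee_pos: [0.5248, 0.1585, 0.1761]
orientation: [-179.8, -0.1, -4.6]
contact_force: [3.1, 0.5, 2.3]
width: 0.0878
```

```bash
cat > shot.py <<'E'
import sys
from station import env
import cv2,numpy as np
n=sys.argv[1]
s=env.get_state();print(s["t"],s["ee_pos"].round(4),s["orientation"].round(1),s["contact_force"].round(1),s["qpos"].round(0))
a=env.capture("scene"); cv2.imwrite(f"pics/{n}.png",cv2.resize(a[90:280,160:420],None,fx=3,fy=3,interpolation=cv2.INTER_CUBIC))
E
python3 shot.py b1
```

```text
5.65 [0.5248 0.1585 0.1761] [-1.798e+02 -1.000e-01 -4.600e+00] [3.1 0.5 2.3] [ 13.  -3.  86.   0.  97. 108.]
```

View pics/b1.png

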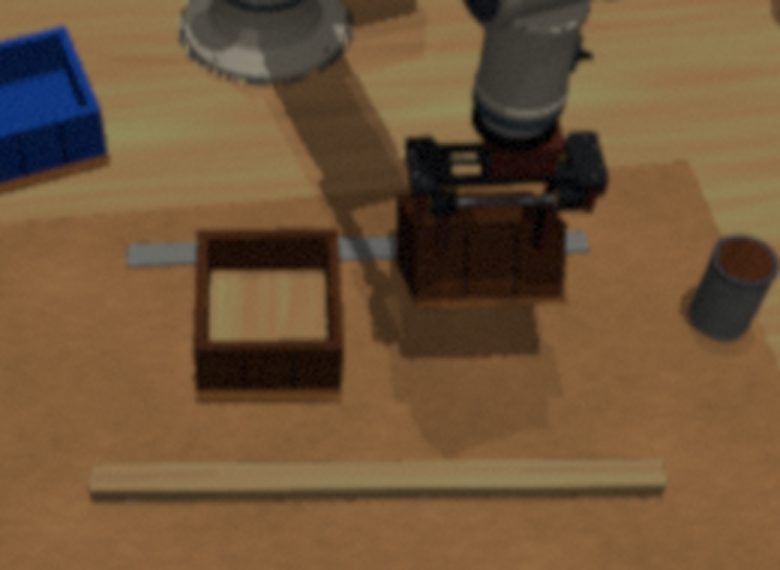

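The scene view shows the left planter tipped about 36°, with the fingers behind its upper edge and everything else undisturbed. Continuing to about 62°.

Request:
carry_out(
  plan=[
    {"dx": -0.5,"dy": 0,"dz": -0.25,"wx": 0,"wy": 0,"wz": 0},
    {"dx": -1.0,"dy": 0,"dz": -0.55,"wx": 0,"wy": 0,"wz": 0},
    {"dx": -1.6,"dy": 0,"dz": -0.85,"wx": 0,"wy": 0,"wz": 0},
    {"dx": -2.2,"dy": 0,"dz": -1.1,"wx": 0,"wy": 0,"wz": 0},
    {"dx": -2.8,"dy": 0,"dz": -1.4,"wx": 0,"wy": 0,"wz": 0},
    {"dx": -3.4,"dy": 0,"dz": -1.65,"wx": 0,"wy": 0,"wz": 0},
    {"dx": -4.0,"dy": 0,"dz": -1.85,"wx": 0,"wy": 0,"wz": 0},
    {"dx": -4.6,"dy": 0,"dz": -2.0,"wx": 0,"wy": 0,"wz": 0},
    {"dx": -5.2,"dy": 0,"dz": -2.15,"wx": 0,"wy": 0,"wz": 0},
    {"dx": -5.8,"dy": 0,"dz": -2.3,"wx": 0,"wy": 0,"wz": 0},
    {"dx": -6.4,"dy": 0,"dz": -2.4,"wx": 0,"wy": 0,"wz": 0},
    {"dx": -6.9,"dy": 0,"dz": -2.5,"wx": 0,"wy": 0,"wz": 0},
    {"dx": -7.3,"dy": 0,"dz": -2.6,"wx": 0,"wy": 0,"wz": 0},
    {"dx": -7.6,"dy": 0,"dz": -2.6,"wx": 0,"wy": 0,"wz": 0},
    {"dx": -7.6,"dy": 0,"dz": -2.6,"wx": 0,"wy": 0,"wz": 0},
  ],
)

```text
t: 7.2
ee_pos: [0.4486, 0.1646, 0.202]
orientation: [-179.8, -0.1, -4.6]
contact_force: [1.4, 0.4, 4.6]
width: 0.0879
```

```bash
python3 shot.py b2
```

```text
7.2 [0.4486 0.1646 0.202 ] [-1.798e+02 -1.000e-01 -4.600e+00] [1.4 0.4 4.6] [ 16. -14.  93.   0. 101. 111.]
```

View pics/b2.png

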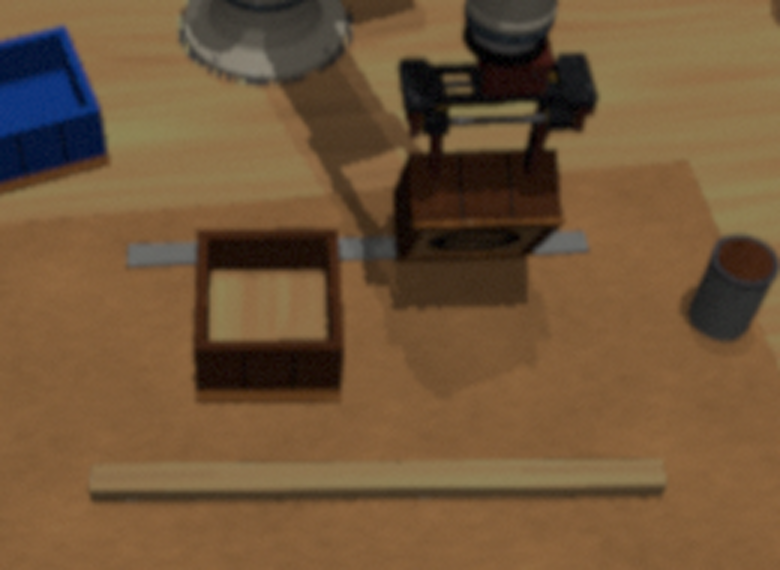

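The scene view shows the underside of the left planter at about (477,240), with a dark ring, so the left planter is stamped. I'll check the tilt by projecting its foot corners.

```bash
cat >> h.py <<'E'
def Fw(x,y,z):  # rail frame -> world; y along rail to left, origin rail +x face at about world y=0
    a=np.radians(-4.6); o=np.array([.4278-.315*.0800,0,0])
    return o+np.array([np.cos(a)*x-np.sin(a)*y,np.sin(a)*x+np.cos(a)*y,z])
def tilt(th,lx,ly,lz):
    a=np.radians(th); return Fw(lx*np.cos(a)-lz*np.sin(a)+.005*np.sin(a),ly,lx*np.sin(a)+lz*np.cos(a))
def crop(uv): return ((uv[0]-160+.5)*3-.5,(uv[1]-90+.5)*3-.5)
E
python3 - <<'E'
from h import *
from station import env
S=env.calibration("scene")
print(np.linalg.solve(np.array([[np.cos(np.radians(-4.6)),-np.sin(np.radians(-4.6))],[np.sin(np.radians(-4.6)),np.cos(np.radians(-4.6))]]),np.array([.511-.4026,.16])))
for t in(58,60,62,64,66,68):
    print(t,[np.round(crop(proj(S,tilt(t,*q)))) for q in((.18,.168-.075,0),(.18,.168+.075,0),(.168,.168-.075,.08),(.168,.168+.075,.08),(0,.168-.075,0),(0,.168+.075,0))])
E
python3 -c "
import cv2
a=cv2.imread('pics/b2.png')[130:280,370:590];cv2.imwrite('pics/b2c.png',cv2.resize(a,None,fx=3.6,fy=3.6))"
```

```text
[0.095219   0.16817818]
58 [array([410., 241.]), array([562., 237.]), array([405., 163.]), array([554., 159.]), array([390., 262.]), array([522., 258.])]
60 [array([410., 235.]), array([562., 230.]), array([405., 158.]), array([553., 154.]), array([390., 263.]), array([522., 258.])]
62 [array([410., 229.]), array([561., 224.]), array([404., 153.]), array([552., 149.]), array([390., 263.]), array([522., 258.])]
64 [array([410., 223.]), array([561., 218.]), array([403., 149.]), array([551., 144.]), array([390., 263.]), array([522., 258.])]
66 [array([409., 217.]), array([560., 212.]), array([403., 144.]), array([550., 140.]), array([390., 263.]), array([522., 258.])]
68 [array([409., 211.]), array([559., 206.]), array([402., 140.]), array([549., 135.]), array([390., 263.]), array([522., 258.])]
```

View pics/b2c.png

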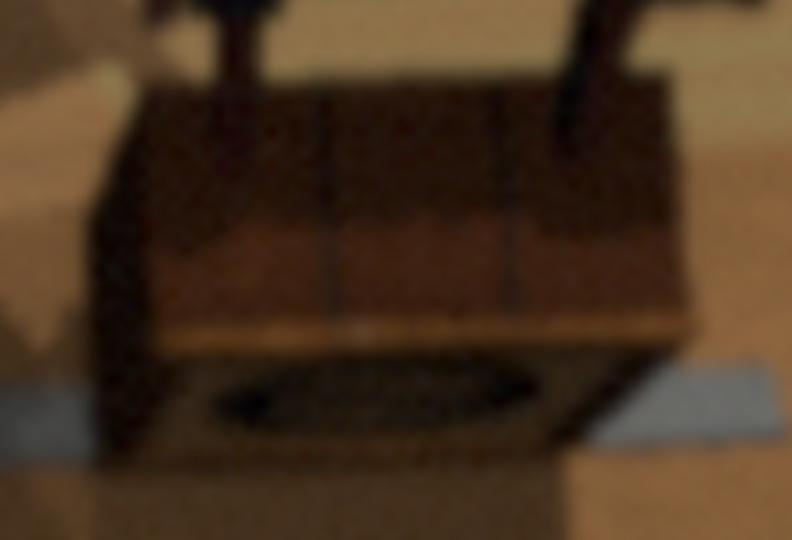

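The corners fit a tilt of about 62°. I'll go a little further to 66° and hold.

Request:
carry_out(
  plan=[
    {"dx": -0.4,"dy": 0,"dz": -0.05,"wx": 0,"wy": 0,"wz": 0},
    {"dx": -0.8,"dy": 0,"dz": -0.1,"wx": 0,"wy": 0,"wz": 0},
    {"dx": -1.2,"dy": 0,"dz": -0.15,"wx": 0,"wy": 0,"wz": 0},
    {"dx": -1.2,"dy": 0,"dz": -0.15,"wx": 0,"wy": 0,"wz": 0},
    {"dx": -1.2,"dy": 0,"dz": -0.15,"wx": 0,"wy": 0,"wz": 0},
    {"dx": -1.2,"dy": 0,"dz": -0.15,"wx": 0,"wy": 0,"wz": 0},
    {"dx": -1.2,"dy": 0,"dz": -0.15,"wx": 0,"wy": 0,"wz": 0},
    {"dx": -1.2,"dy": 0,"dz": -0.15,"wx": 0,"wy": 0,"wz": 0},
    {"dx": -1.2,"dy": 0,"dz": -0.15,"wx": 0,"wy": 0,"wz": 0},
    {"dx": -1.2,"dy": 0,"dz": -0.15,"wx": 0,"wy": 0,"wz": 0},
    {"dx": -1.2,"dy": 0,"dz": -0.15,"wx": 0,"wy": 0,"wz": 0},
  ],
)

```text
t: 8.35
ee_pos: [0.4369, 0.1655, 0.2033]
orientation: [-179.8, -0.1, -4.6]
contact_force: [0.8, -0.3, 0.2]
width: 0.0882
```

```bash
python3 shot.py b3; python3 -c "
import cv2
a=cv2.imread('pics/b3.png')[100:280,370:590];cv2.imwrite('pics/b3c.png',cv2.resize(a,None,fx=3,fy=3))"
```

```text
8.35 [0.4369 0.1655 0.2033] [-1.798e+02 -1.000e-01 -4.600e+00] [ 0.8 -0.3  0.2] [ 16. -16.  94.   0. 101. 111.]
```

View pics/b3c.png

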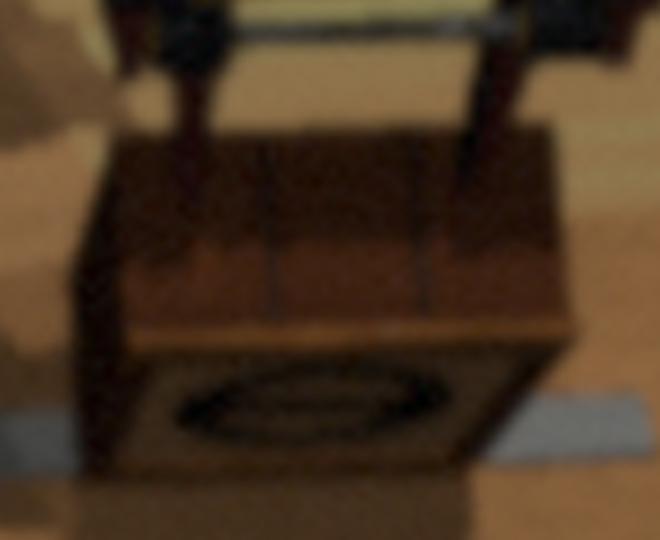

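The ring with its bar is clear (crop centre (310,405)) and the tilt is about 66°. Now lowering along the reverse arc.

Request:
carry_out(
  plan=[
    {"dx": 0.4,"dy": 0,"dz": 0.03,"wx": 0,"wy": 0,"wz": 0},
    {"dx": 1.0,"dy": 0,"dz": 0.08,"wx": 0,"wy": 0,"wz": 0},
    {"dx": 1.6,"dy": 0,"dz": 0.14,"wx": 0,"wy": 0,"wz": 0},
    {"dx": 2.2,"dy": 0,"dz": 0.24,"wx": 0,"wy": 0,"wz": 0},
    {"dx": 2.8,"dy": 0,"dz": 0.35,"wx": 0,"wy": 0,"wz": 0},
    {"dx": 3.4,"dy": 0,"dz": 0.47,"wx": 0,"wy": 0,"wz": 0},
    {"dx": 4.0,"dy": 0,"dz": 0.62,"wx": 0,"wy": 0,"wz": 0},
    {"dx": 4.6,"dy": 0,"dz": 0.81,"wx": 0,"wy": 0,"wz": 0},
    {"dx": 5.2,"dy": 0,"dz": 1.0,"wx": 0,"wy": 0,"wz": 0},
    {"dx": 5.8,"dy": 0,"dz": 1.22,"wx": 0,"wy": 0,"wz": 0},
    {"dx": 6.4,"dy": 0,"dz": 1.47,"wx": 0,"wy": 0,"wz": 0},
    {"dx": 7.0,"dy": 0,"dz": 1.74,"wx": 0,"wy": 0,"wz": 0},
    {"dx": 7.55,"dy": 0,"dz": 2.03,"wx": 0,"wy": 0,"wz": 0},
    {"dx": 8.1,"dy": 0,"dz": 2.34,"wx": 0,"wy": 0,"wz": 0},
    {"dx": 8.6,"dy": 0,"dz": 2.64,"wx": 0,"wy": 0,"wz": 0},
    {"dx": 9.1,"dy": 0,"dz": 2.96,"wx": 0,"wy": 0,"wz": 0},
    {"dx": 9.6,"dy": 0,"dz": 3.3,"wx": 0,"wy": 0,"wz": 0},
    {"dx": 10.1,"dy": 0,"dz": 3.68,"wx": 0,"wy": 0,"wz": 0},
    {"dx": 10.3,"dy": 0,"dz": 3.83,"wx": 0,"wy": 0,"wz": 0},
  ],
)

```text
t: 10.3
ee_pos: [0.5409, 0.1571, 0.1653]
orientation: [-179.8, -0.2, -4.6]
contact_force: [4.4, -0.9, 3.3]
width: 0.0877
```

```bash
python3 shot.py b4
```

```text
10.3 [0.5409 0.1571 0.1653] [-179.8   -0.2   -4.6] [ 4.4 -0.9  3.3] [ 13.  -1.  85.   0.  96. 107.]
```

View pics/b4.png

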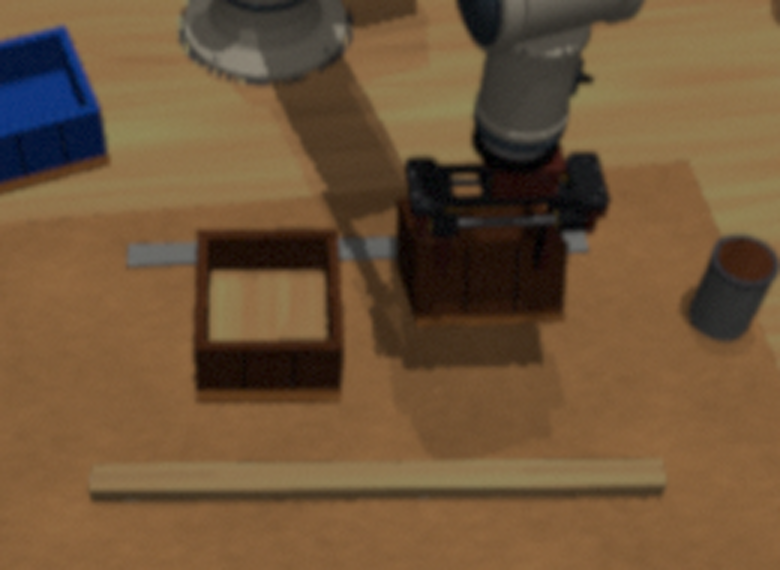

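The planter is following at about 30°. Second half of the lowering now.

Request:
carry_out(
  plan=[
    {"dx": 0.3,"dy": 0,"dz": 0.26,"wx": 0,"wy": 0,"wz": 0},
    {"dx": 0.7,"dy": 0,"dz": 0.62,"wx": 0,"wy": 0,"wz": 0},
    {"dx": 1.05,"dy": 0,"dz": 0.94,"wx": 0,"wy": 0,"wz": 0},
    {"dx": 1.4,"dy": 0,"dz": 1.27,"wx": 0,"wy": 0,"wz": 0},
    {"dx": 1.7,"dy": 0,"dz": 1.6,"wx": 0,"wy": 0,"wz": 0},
    {"dx": 2.0,"dy": 0,"dz": 1.93,"wx": 0,"wy": 0,"wz": 0},
    {"dx": 2.3,"dy": 0,"dz": 2.26,"wx": 0,"wy": 0,"wz": 0},
    {"dx": 2.6,"dy": 0,"dz": 2.6,"wx": 0,"wy": 0,"wz": 0},
    {"dx": 2.9,"dy": 0,"dz": 3.0,"wx": 0,"wy": 0,"wz": 0},
    {"dx": 3.2,"dy": 0,"dz": 3.4,"wx": 0,"wy": 0,"wz": 0},
    {"dx": 3.5,"dy": 0,"dz": 3.83,"wx": 0,"wy": 0,"wz": 0},
    {"dx": 3.75,"dy": 0,"dz": 4.2,"wx": 0,"wy": 0,"wz": 0},
    {"dx": 4.0,"dy": 0,"dz": 4.6,"wx": 0,"wy": 0,"wz": 0},
    {"dx": 4.25,"dy": 0,"dz": 5.05,"wx": 0,"wy": 0,"wz": 0},
    {"dx": 4.5,"dy": 0,"dz": 5.5,"wx": 0,"wy": 0,"wz": 0},
    {"dx": 4.75,"dy": 0,"dz": 5.95,"wx": 0,"wy": 0,"wz": 0},
    {"dx": 4.95,"dy": 0,"dz": 6.4,"wx": 0,"wy": 0,"wz": 0},
    {"dx": 5.15,"dy": 0,"dz": 6.85,"wx": 0,"wy": 0,"wz": 0},
    {"dx": 5.35,"dy": 0,"dz": 7.3,"wx": 0,"wy": 0,"wz": 0},
    {"dx": 5.5,"dy": 0,"dz": 7.6,"wx": 0,"wy": 0,"wz": 0},
  ],
)

```text
t: 12.35
ee_pos: [0.5956, 0.1529, 0.0877]
orientation: [-179.8, -0.1, -4.7]
contact_force: [-0.3, 0.1, 0.3]
width: 0.0878
```

Request:
carry_out(
  plan=[
    {"dx": 0.2,"dy": 0,"dz": 0,"wx": 0,"wy": 0,"wz": 0},
    {"dx": 0.5,"dy": 0,"dz": 0,"wx": 0,"wy": 0,"wz": 0},
    {"dx": 1.0,"dy": 0,"dz": 0,"wx": 0,"wy": 0,"wz": 0},
    {"dx": 2.0,"dy": 0,"dz": 0,"wx": 0,"wy": 0,"wz": 0},
    {"dx": 2.0,"dy": 0,"dz": 0,"wx": 0,"wy": 0,"wz": 0},
  ],
)

```text
t: 12.85
ee_pos: [0.6166, 0.1511, 0.0877]
orientation: [-179.8, -0.1, -4.7]
contact_force: [0.1, -1.2, 0.3]
width: 0.0876
```

```bash
python3 shot.py b5
```

```text
12.85 [0.6166 0.1511 0.0877] [-1.798e+02 -1.000e-01 -4.700e+00] [ 0.1 -1.2  0.3] [ 11.  12.  79.   0.  89. 105.]
```

View pics/b5.png

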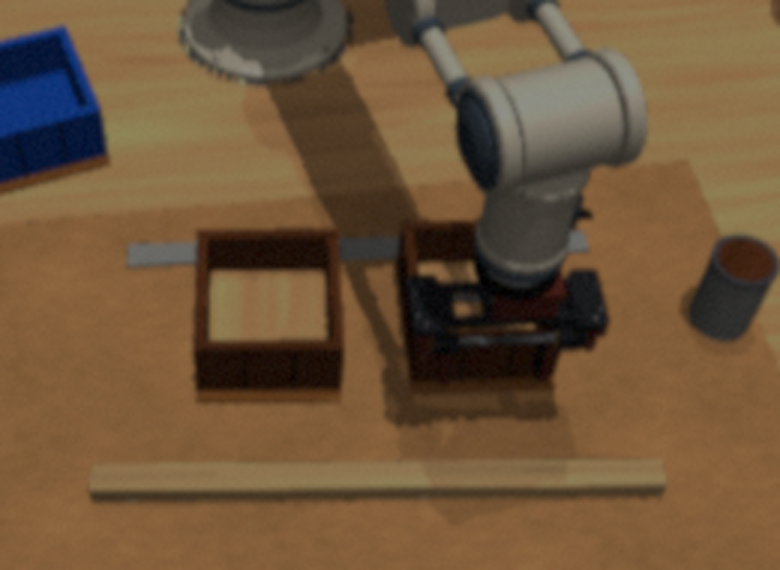

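The left planter is back down flat. Shifting to the right planter.

Request:
carry_out(
  plan=[
    {"dx": 0.5,"dy": 0,"dz": -4,"wx": 0,"wy": 0,"wz": 0},
    {"dx": 0.5,"dy": 4,"dz": -6,"wx": 0,"wy": 0,"wz": 0},
    {"dx": 0.5,"dy": 8.5,"dz": -6,"wx": 0,"wy": 0,"wz": 0},
    {"dx": 0.5,"dy": 13,"dz": -6,"wx": 0,"wy": 0,"wz": 0},
    {"dx": 0.5,"dy": 17.5,"dz": -6,"wx": 0,"wy": 0,"wz": 0},
    {"dx": 0.5,"dy": 21,"dz": -6,"wx": 0,"wy": 0,"wz": 0},
    {"dx": 0.5,"dy": 21.5,"dz": -5,"wx": 0,"wy": 0,"wz": 0},
    {"dx": 0.3,"dy": 21.5,"dz": -2.5,"wx": 0,"wy": 0,"wz": 0},
    {"dx": 0,"dy": 21.5,"dz": -0.3,"wx": 0,"wy": 0,"wz": 0},
    {"dx": 0,"dy": 21.5,"dz": 0,"wx": 0,"wy": 0,"wz": 0},
    {"dx": 0,"dy": 21.5,"dz": 0,"wx": 0,"wy": 0,"wz": 0},
  ],
)

```text
t: 14.0
ee_pos: [0.5982, -0.0623, 0.0861]
orientation: [-179.8, 0.0, -4.6]
contact_force: [-1.1, 0.6, -0.0]
width: 0.0876
```

Run:
```python
from station import env
import cv2,numpy as np
s=env.get_state();print(s["ee_pos"],s["orientation"],s["contact_force"],s["qpos"].round(1))
w=env.capture("wrist"); 
cv2.imwrite("pics/c1.png",w)
```

```text
[ 0.59817806 -0.0622956   0.08608439] [-1.79758600e+02  4.38883989e-02 -4.63114321e+00] [-1.14457873  0.63048773 -0.04365861] [-9.3  7.  84.7  0.2 88.3 85.3]
```

View pics/c1.png

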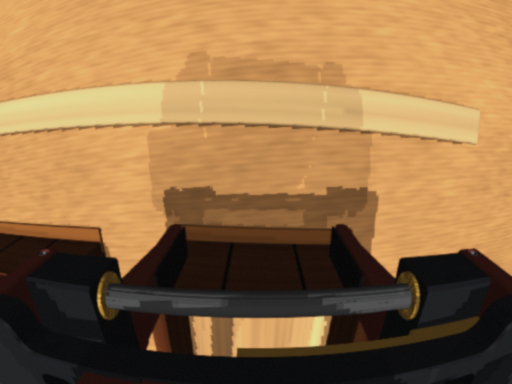

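The fingers are centred beyond the right planter's far wall (foot about columns 170–340). Closing in.

Request:
carry_out(
  plan=[
    {"dx": -0.5,"dy": 0,"dz": -0.2,"wx": 0,"wy": 0,"wz": 0},
    {"dx": -0.9,"dy": 0,"dz": -0.3,"wx": 0,"wy": 0,"wz": 0},
    {"dx": -1.2,"dy": 0,"dz": -0.3,"wx": 0,"wy": 0,"wz": 0},
    {"dx": -1.4,"dy": 0,"dz": -0.3,"wx": 0,"wy": 0,"wz": 0},
    {"dx": -1.6,"dy": 0,"dz": -0.3,"wx": 0,"wy": 0,"wz": 0},
    {"dx": -1.8,"dy": 0,"dz": -0.3,"wx": 0,"wy": 0,"wz": 0},
    {"dx": -2.0,"dy": 0,"dz": -0.3,"wx": 0,"wy": 0,"wz": 0},
    {"dx": -2.1,"dy": 0,"dz": -0.3,"wx": 0,"wy": 0,"wz": 0},
    {"dx": -2.1,"dy": 0,"dz": -0.3,"wx": 0,"wy": 0,"wz": 0},
  ],
)

```text
t: 14.95
ee_pos: [0.5783, -0.0606, 0.0908]
orientation: [-179.7, -0.2, -4.6]
contact_force: [3.0, 2.2, 1.2]
width: 0.0882
```

Request:
carry_out(
  plan=[
    {"dx": -0.3,"dy": 0,"dz": -0.2,"wx": 0,"wy": 0,"wz": 0},
    {"dx": -0.6,"dy": 0,"dz": -0.7,"wx": 0,"wy": 0,"wz": 0},
    {"dx": -0.85,"dy": 0,"dz": -1.3,"wx": 0,"wy": 0,"wz": 0},
    {"dx": -1.1,"dy": 0,"dz": -1.9,"wx": 0,"wy": 0,"wz": 0},
    {"dx": -1.4,"dy": 0,"dz": -2.45,"wx": 0,"wy": 0,"wz": 0},
    {"dx": -1.7,"dy": 0,"dz": -3.0,"wx": 0,"wy": 0,"wz": 0},
    {"dx": -2.1,"dy": 0,"dz": -3.5,"wx": 0,"wy": 0,"wz": 0},
    {"dx": -2.45,"dy": 0,"dz": -4.0,"wx": 0,"wy": 0,"wz": 0},
    {"dx": -2.8,"dy": 0,"dz": -4.5,"wx": 0,"wy": 0,"wz": 0},
    {"dx": -3.2,"dy": 0,"dz": -5.0,"wx": 0,"wy": 0,"wz": 0},
    {"dx": -3.6,"dy": 0,"dz": -5.5,"wx": 0,"wy": 0,"wz": 0},
    {"dx": -4.0,"dy": 0,"dz": -5.9,"wx": 0,"wy": 0,"wz": 0},
    {"dx": -4.45,"dy": 0,"dz": -6.4,"wx": 0,"wy": 0,"wz": 0},
    {"dx": -4.9,"dy": 0,"dz": -6.8,"wx": 0,"wy": 0,"wz": 0},
    {"dx": -5.35,"dy": 0,"dz": -7.2,"wx": 0,"wy": 0,"wz": 0},
    {"dx": -5.8,"dy": 0,"dz": -7.6,"wx": 0,"wy": 0,"wz": 0},
    {"dx": -6.3,"dy": 0,"dz": -8.0,"wx": 0,"wy": 0,"wz": 0},
    {"dx": -6.8,"dy": 0,"dz": -8.4,"wx": 0,"wy": 0,"wz": 0},
    {"dx": -7.0,"dy": 0,"dz": -8.5,"wx": 0,"wy": 0,"wz": 0},
  ],
)

```text
t: 16.85
ee_pos: [0.5078, -0.0555, 0.1761]
orientation: [-179.8, -0.2, -4.6]
contact_force: [4.1, 0.5, 2.5]
width: 0.0878
```

```bash
python3 shot.py c2
```

```text
16.85 [ 0.5078 -0.0555  0.1761] [-179.8   -0.2   -4.6] [4.1 0.5 2.5] [-10.  -9.  91.   0.  97.  84.]
```

View pics/c2.png

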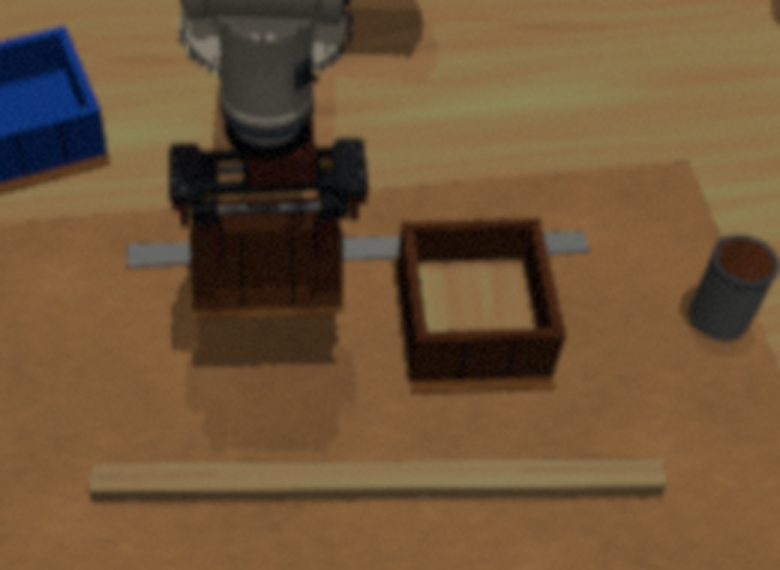

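The right planter is at about 36°, and the left one stands undisturbed. Continuing.

Request:
carry_out(
  plan=[
    {"dx": -0.5,"dy": 0,"dz": -0.25,"wx": 0,"wy": 0,"wz": 0},
    {"dx": -1.0,"dy": 0,"dz": -0.55,"wx": 0,"wy": 0,"wz": 0},
    {"dx": -1.6,"dy": 0,"dz": -0.85,"wx": 0,"wy": 0,"wz": 0},
    {"dx": -2.2,"dy": 0,"dz": -1.1,"wx": 0,"wy": 0,"wz": 0},
    {"dx": -2.8,"dy": 0,"dz": -1.4,"wx": 0,"wy": 0,"wz": 0},
    {"dx": -3.4,"dy": 0,"dz": -1.65,"wx": 0,"wy": 0,"wz": 0},
    {"dx": -4.0,"dy": 0,"dz": -1.85,"wx": 0,"wy": 0,"wz": 0},
    {"dx": -4.6,"dy": 0,"dz": -2.0,"wx": 0,"wy": 0,"wz": 0},
    {"dx": -5.2,"dy": 0,"dz": -2.15,"wx": 0,"wy": 0,"wz": 0},
    {"dx": -5.8,"dy": 0,"dz": -2.3,"wx": 0,"wy": 0,"wz": 0},
    {"dx": -6.4,"dy": 0,"dz": -2.4,"wx": 0,"wy": 0,"wz": 0},
    {"dx": -6.9,"dy": 0,"dz": -2.5,"wx": 0,"wy": 0,"wz": 0},
    {"dx": -7.4,"dy": 0,"dz": -2.6,"wx": 0,"wy": 0,"wz": 0},
    {"dx": -7.8,"dy": 0,"dz": -2.6,"wx": 0,"wy": 0,"wz": 0},
    {"dx": -8.2,"dy": 0,"dz": -2.65,"wx": 0,"wy": 0,"wz": 0},
    {"dx": -8.4,"dy": 0,"dz": -2.7,"wx": 0,"wy": 0,"wz": 0},
    {"dx": -8.4,"dy": 0,"dz": -2.7,"wx": 0,"wy": 0,"wz": 0},
  ],
)

```text
t: 18.6
ee_pos: [0.4231, -0.0488, 0.2031]
orientation: [-179.8, -0.1, -4.6]
contact_force: [1.7, 2.3, 5.5]
width: 0.0879
```

```bash
python3 shot.py c3; python3 -c "
import cv2
a=cv2.imread('pics/c3.png')[100:280,170:390];cv2.imwrite('pics/c3c.png',cv2.resize(a,None,fx=3,fy=3))
from h import *
from station import env
S=env.calibration('scene')
for t in(60,62,64,66,68):
    print(t,[np.round(crop(proj(S,tilt(t,*q)))) for q in((.18,-.0477-.075,0),(.18,-.0477+.075,0),(.168,-.0477-.075,.08),(.168,-.0477+.075,.08))])
"
```

```text
18.6 [ 0.4231 -0.0488  0.2031] [-1.798e+02 -1.000e-01 -4.600e+00] [1.7 2.3 5.5] [-11. -22. 100.   0. 103.  83.]
60 [array([190., 242.]), array([343., 237.]), array([188., 165.]), array([339., 160.])]
62 [array([190., 236.]), array([343., 231.]), array([188., 160.]), array([339., 155.])]
64 [array([190., 230.]), array([343., 225.]), array([188., 155.]), array([338., 151.])]
66 [array([190., 224.]), array([343., 219.]), array([188., 150.]), array([338., 146.])]
68 [array([189., 218.]), array([342., 213.]), array([188., 146.]), array([337., 142.])]
```

View pics/c3c.png

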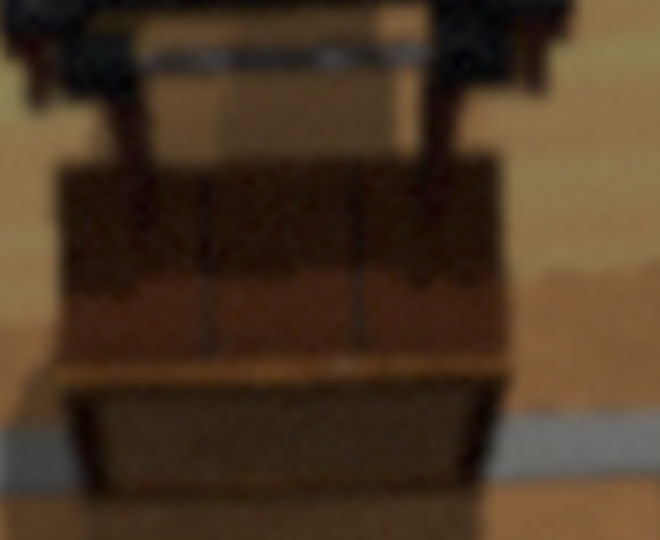

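The right planter's underside is bare at about 64°, so the left one is the stamped planter. A touch more and hold.

Request:
carry_out(
  plan=[
    {"dx": -0.3,"dy": 0,"dz": 0,"wx": 0,"wy": 0,"wz": 0},
    {"dx": -0.5,"dy": 0,"dz": 0,"wx": 0,"wy": 0,"wz": 0},
    {"dx": -0.5,"dy": 0,"dz": 0,"wx": 0,"wy": 0,"wz": 0},
    {"dx": -0.5,"dy": 0,"dz": 0,"wx": 0,"wy": 0,"wz": 0},
    {"dx": -0.5,"dy": 0,"dz": 0,"wx": 0,"wy": 0,"wz": 0},
    {"dx": -0.5,"dy": 0,"dz": 0,"wx": 0,"wy": 0,"wz": 0},
    {"dx": -0.5,"dy": 0,"dz": 0,"wx": 0,"wy": 0,"wz": 0},
    {"dx": -0.5,"dy": 0,"dz": 0,"wx": 0,"wy": 0,"wz": 0},
    {"dx": -0.5,"dy": 0,"dz": 0,"wx": 0,"wy": 0,"wz": 0},
    {"dx": -0.5,"dy": 0,"dz": 0,"wx": 0,"wy": 0,"wz": 0},
  ],
)

```text
t: 19.65
ee_pos: [0.4175, -0.0483, 0.2034]
orientation: [-179.8, -0.1, -4.6]
contact_force: [1.0, 1.7, 6.0]
width: 0.0879
```

```bash
python3 shot.py c4; python3 -c "
import cv2
a=cv2.imread('pics/c4.png')[100:280,170:390];cv2.imwrite('pics/c4c.png',cv2.resize(a,None,fx=3,fy=3))"
```

```text
19.65 [ 0.4175 -0.0483  0.2034] [-1.798e+02 -1.000e-01 -4.600e+00] [1.  1.7 6. ] [-11. -23. 100.   0. 103.  83.]
```

View pics/c4c.png

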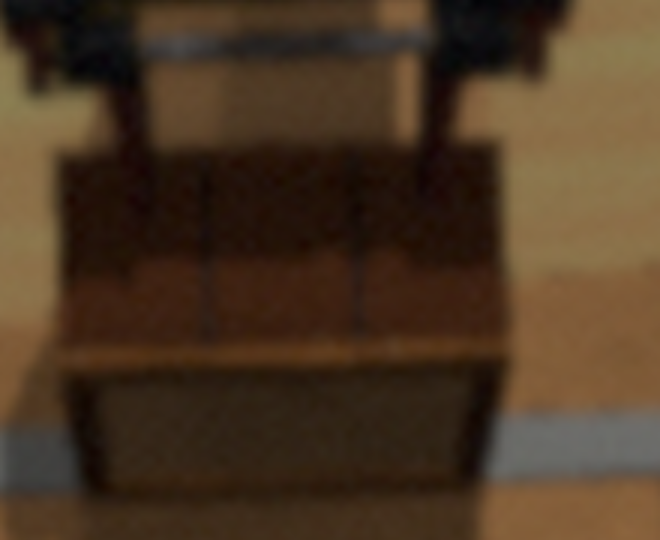

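Bare at about 66°. Lowering.

Request:
carry_out(
  plan=[
    {"dx": 0.4,"dy": 0,"dz": 0.02,"wx": 0,"wy": 0,"wz": 0},
    {"dx": 1.0,"dy": 0,"dz": 0.07,"wx": 0,"wy": 0,"wz": 0},
    {"dx": 1.6,"dy": 0,"dz": 0.12,"wx": 0,"wy": 0,"wz": 0},
    {"dx": 2.2,"dy": 0,"dz": 0.2,"wx": 0,"wy": 0,"wz": 0},
    {"dx": 2.8,"dy": 0,"dz": 0.3,"wx": 0,"wy": 0,"wz": 0},
    {"dx": 3.4,"dy": 0,"dz": 0.42,"wx": 0,"wy": 0,"wz": 0},
    {"dx": 4.0,"dy": 0,"dz": 0.57,"wx": 0,"wy": 0,"wz": 0},
    {"dx": 4.6,"dy": 0,"dz": 0.75,"wx": 0,"wy": 0,"wz": 0},
    {"dx": 5.2,"dy": 0,"dz": 0.95,"wx": 0,"wy": 0,"wz": 0},
    {"dx": 5.8,"dy": 0,"dz": 1.15,"wx": 0,"wy": 0,"wz": 0},
    {"dx": 6.4,"dy": 0,"dz": 1.4,"wx": 0,"wy": 0,"wz": 0},
    {"dx": 7.0,"dy": 0,"dz": 1.65,"wx": 0,"wy": 0,"wz": 0},
    {"dx": 7.6,"dy": 0,"dz": 1.95,"wx": 0,"wy": 0,"wz": 0},
    {"dx": 8.2,"dy": 0,"dz": 2.3,"wx": 0,"wy": 0,"wz": 0},
    {"dx": 8.75,"dy": 0,"dz": 2.6,"wx": 0,"wy": 0,"wz": 0},
    {"dx": 9.3,"dy": 0,"dz": 2.96,"wx": 0,"wy": 0,"wz": 0},
    {"dx": 9.8,"dy": 0,"dz": 3.3,"wx": 0,"wy": 0,"wz": 0},
    {"dx": 10.3,"dy": 0,"dz": 3.68,"wx": 0,"wy": 0,"wz": 0},
    {"dx": 10.5,"dy": 0,"dz": 3.83,"wx": 0,"wy": 0,"wz": 0},
  ],
)

```text
t: 21.6
ee_pos: [0.5228, -0.057, 0.1651]
orientation: [-179.8, -0.1, -4.6]
contact_force: [5.1, -0.8, 4.1]
width: 0.0878
```

Request:
carry_out(
  plan=[
    {"dx": 0.3,"dy": 0,"dz": 0.26,"wx": 0,"wy": 0,"wz": 0},
    {"dx": 0.7,"dy": 0,"dz": 0.62,"wx": 0,"wy": 0,"wz": 0},
    {"dx": 1.05,"dy": 0,"dz": 0.94,"wx": 0,"wy": 0,"wz": 0},
    {"dx": 1.4,"dy": 0,"dz": 1.27,"wx": 0,"wy": 0,"wz": 0},
    {"dx": 1.7,"dy": 0,"dz": 1.6,"wx": 0,"wy": 0,"wz": 0},
    {"dx": 2.0,"dy": 0,"dz": 1.93,"wx": 0,"wy": 0,"wz": 0},
    {"dx": 2.3,"dy": 0,"dz": 2.26,"wx": 0,"wy": 0,"wz": 0},
    {"dx": 2.6,"dy": 0,"dz": 2.6,"wx": 0,"wy": 0,"wz": 0},
    {"dx": 2.9,"dy": 0,"dz": 3.0,"wx": 0,"wy": 0,"wz": 0},
    {"dx": 3.2,"dy": 0,"dz": 3.4,"wx": 0,"wy": 0,"wz": 0},
    {"dx": 3.5,"dy": 0,"dz": 3.83,"wx": 0,"wy": 0,"wz": 0},
    {"dx": 3.75,"dy": 0,"dz": 4.2,"wx": 0,"wy": 0,"wz": 0},
    {"dx": 4.0,"dy": 0,"dz": 4.6,"wx": 0,"wy": 0,"wz": 0},
    {"dx": 4.25,"dy": 0,"dz": 5.05,"wx": 0,"wy": 0,"wz": 0},
    {"dx": 4.5,"dy": 0,"dz": 5.5,"wx": 0,"wy": 0,"wz": 0},
    {"dx": 4.75,"dy": 0,"dz": 5.95,"wx": 0,"wy": 0,"wz": 0},
    {"dx": 4.95,"dy": 0,"dz": 6.4,"wx": 0,"wy": 0,"wz": 0},
    {"dx": 5.15,"dy": 0,"dz": 6.85,"wx": 0,"wy": 0,"wz": 0},
    {"dx": 5.35,"dy": 0,"dz": 7.3,"wx": 0,"wy": 0,"wz": 0},
    {"dx": 5.5,"dy": 0,"dz": 7.6,"wx": 0,"wy": 0,"wz": 0},
  ],
)

```text
t: 23.6
ee_pos: [0.5773, -0.0615, 0.0882]
orientation: [-179.9, -0.0, -4.7]
contact_force: [0.4, -0.6, -0.1]
width: 0.088
```

Request:
carry_out(
  plan=[
    {"dx": 0.2,"dy": 0,"dz": 0,"wx": 0,"wy": 0,"wz": 0},
    {"dx": 0.5,"dy": 0,"dz": 0,"wx": 0,"wy": 0,"wz": 0},
    {"dx": 1.0,"dy": 0,"dz": 0,"wx": 0,"wy": 0,"wz": 0},
    {"dx": 2.0,"dy": 0,"dz": 0,"wx": 0,"wy": 0,"wz": 0},
    {"dx": 2.0,"dy": 0,"dz": -4,"wx": 0,"wy": 0,"wz": 0},
    {"dx": 2.0,"dy": 0,"dz": -8,"wx": 0,"wy": 0,"wz": 0},
  ],
)

```text
t: 24.2
ee_pos: [0.5969, -0.0633, 0.1672]
orientation: [-179.8, 0.2, -4.7]
contact_force: [-0.1, -0.3, 0.9]
width: 0.0877
```

```bash
python3 shot.py c5
```

```text
24.2 [ 0.5969 -0.0633  0.1672] [-179.8    0.2   -4.7] [-0.1 -0.3  0.9] [-9.  5. 78.  0. 97. 85.]
```

View pics/c5.png

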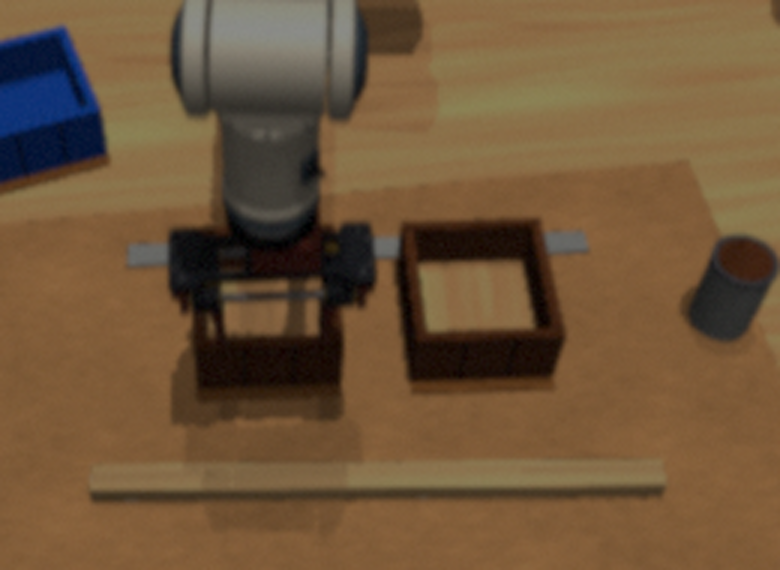

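Both planters are flat again. Now I'll go behind the left, stamped planter on the robot's side.

Request:
carry_out(
  plan=[
    {"dx": -3,"dy": -3,"dz": -2,"wx": 0,"wy": 0,"wz": 0},
    {"dx": -6,"dy": -6,"dz": -3,"wx": 0,"wy": 0,"wz": 0.5},
    {"dx": -9,"dy": -9,"dz": -3,"wx": 0,"wy": 0,"wz": 1},
    {"dx": -12,"dy": -12,"dz": -3,"wx": 0,"wy": 0,"wz": 1},
    {"dx": -15,"dy": -15,"dz": -3,"wx": 0,"wy": 0,"wz": 1},
    {"dx": -18,"dy": -18,"dz": -3,"wx": 0,"wy": 0,"wz": 1},
    {"dx": -21,"dy": -20.5,"dz": -3,"wx": 0,"wy": 0,"wz": 1},
    {"dx": -21.9,"dy": -21.5,"dz": -3,"wx": 0,"wy": 0,"wz": 1},
    {"dx": -21.9,"dy": -21.5,"dz": -3,"wx": 0,"wy": 0,"wz": 1},
    {"dx": -21.9,"dy": -21.5,"dz": 1,"wx": 0,"wy": 0,"wz": 1},
    {"dx": -21.9,"dy": -21.5,"dz": 3,"wx": 0,"wy": 0,"wz": 1},
    {"dx": -21.9,"dy": -21.5,"dz": 3,"wx": 0,"wy": 0,"wz": 1},
  ],
)

```text
t: 25.45
ee_pos: [0.3987, 0.1669, 0.142]
orientation: [179.9, -0.3, -5.7]
contact_force: [-0.5, -0.6, 0.2]
width: 0.0877
```

```bash
python3 shot.py d1; python3 -c "
from station import env
import cv2
cv2.imwrite('pics/d1w.png',env.capture('wrist'))"
```

```text
25.45 [0.3987 0.1669 0.142 ] [179.9  -0.3  -5.7] [-0.5 -0.6  0.2] [ 18. -21. 105.  -0.  96. 114.]
```

View pics/d1.png

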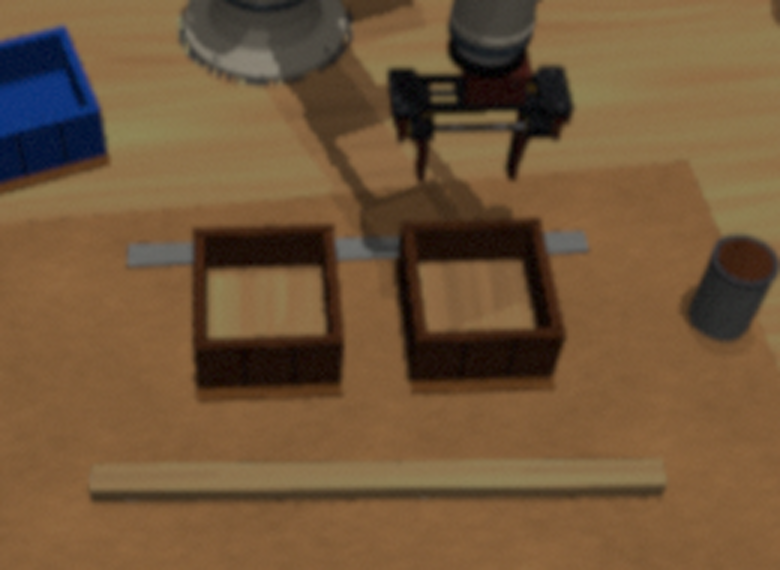

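View pics/d1w.png

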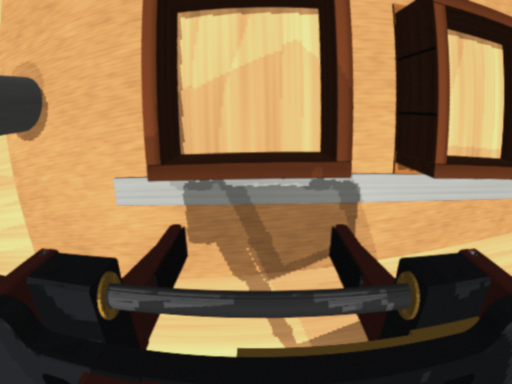

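The right planter stands in its place and the fingers hang behind the left one, centred in the wrist view (planter columns about 150–350). Descending with a slight back-off.

Request:
carry_out(
  plan=[
    {"dx": -0.5,"dy": 0,"dz": 2.5,"wx": 0,"wy": 0,"wz": 0},
    {"dx": -0.5,"dy": 0,"dz": 5.5,"wx": 0,"wy": 0,"wz": 0},
    {"dx": -0.5,"dy": 0,"dz": 8,"wx": 0,"wy": 0,"wz": 0},
    {"dx": -0.5,"dy": 0,"dz": 9.2,"wx": 0,"wy": 0,"wz": 0},
    {"dx": -0.5,"dy": 0,"dz": 9.4,"wx": 0,"wy": 0,"wz": 0},
    {"dx": -0.5,"dy": 0,"dz": 9.4,"wx": 0,"wy": 0,"wz": 0},
  ],
)

```text
t: 26.15
ee_pos: [0.3967, 0.1682, 0.0532]
orientation: [-179.9, -0.6, -5.8]
contact_force: [-0.0, -0.1, 0.2]
width: 0.088
```

Request:
carry_out(
  plan=[
    {"dx": 0.5,"dy": 0,"dz": 0,"wx": 0,"wy": 0,"wz": 0},
    {"dx": 1.0,"dy": 0,"dz": 0,"wx": 0,"wy": 0,"wz": 0.1},
    {"dx": 1.5,"dy": 0,"dz": 0,"wx": 0,"wy": 0,"wz": 0.2},
    {"dx": 1.8,"dy": 0,"dz": 0,"wx": 0,"wy": 0,"wz": 0.3},
    {"dx": 2.1,"dy": 0,"dz": 0,"wx": 0,"wy": 0,"wz": 0.4},
    {"dx": 2.4,"dy": 0,"dz": 0,"wx": 0,"wy": 0,"wz": 0.5},
    {"dx": 2.8,"dy": 0,"dz": 0,"wx": 0,"wy": 0,"wz": 0.6},
    {"dx": 3.2,"dy": 0,"dz": 0,"wx": 0,"wy": 0,"wz": 0.6},
    {"dx": 3.7,"dy": 0,"dz": 0,"wx": 0,"wy": 0,"wz": 0.6},
    {"dx": 4.2,"dy": 0,"dz": 0,"wx": 0,"wy": 0,"wz": 0.6},
    {"dx": 4.7,"dy": 0,"dz": 0,"wx": 0,"wy": 0,"wz": 0.6},
    {"dx": 5.2,"dy": 0,"dz": 0,"wx": 0,"wy": 0,"wz": 0.6},
    {"dx": 5.7,"dy": 0,"dz": 0,"wx": 0,"wy": 0,"wz": 0.6},
    {"dx": 6.2,"dy": 0,"dz": 0,"wx": 0,"wy": 0,"wz": 0.6},
    {"dx": 6.7,"dy": 0,"dz": 0,"wx": 0,"wy": 0,"wz": 0.6},
    {"dx": 7.2,"dy": 0,"dz": 0,"wx": 0,"wy": 0,"wz": 0.6},
    {"dx": 7.7,"dy": 0,"dz": 0,"wx": 0,"wy": 0,"wz": 0.6},
    {"dx": 8.2,"dy": 0,"dz": 0,"wx": 0,"wy": 0,"wz": 0.6},
    {"dx": 8.6,"dy": 0,"dz": 0,"wx": 0,"wy": 0,"wz": 0.6},
    {"dx": 8.8,"dy": 0,"dz": 0,"wx": 0,"wy": 0,"wz": 0.6},
  ],
)

```text
t: 28.15
ee_pos: [0.4847, 0.1593, 0.0541]
orientation: [-179.9, -0.6, -6.4]
contact_force: [-1.4, 0.4, -1.5]
width: 0.0873
```

```bash
python3 shot.py d2; python3 -c "
from station import env
import cv2
cv2.imwrite('pics/d2w.png',env.capture('wrist'))"
```

```text
28.15 [0.4847 0.1593 0.0541] [-179.9   -0.6   -6.4] [-1.4  0.4 -1.5] [ 14.  -7. 102.  -0.  84. 111.]
```

View pics/d2.png

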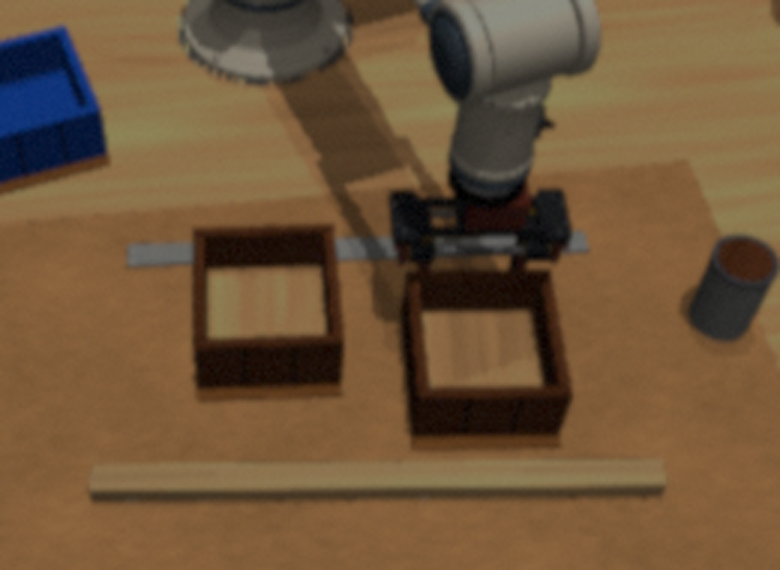

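View pics/d2w.png

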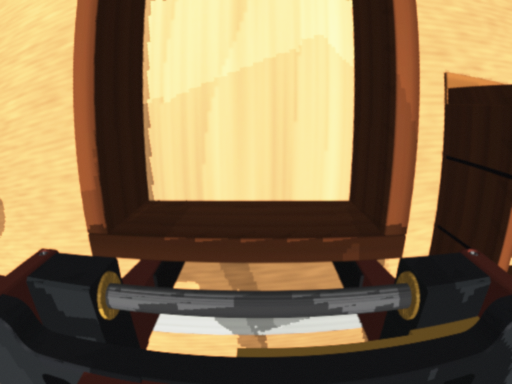

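```bash
python3 -c "
import cv2
a=cv2.imread('pics/d2.png')[380:510,380:600];cv2.imwrite('pics/d2c.png',cv2.resize(a,None,fx=3.6,fy=3.6))"
```

```text
(no output)
```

View pics/d2c.png

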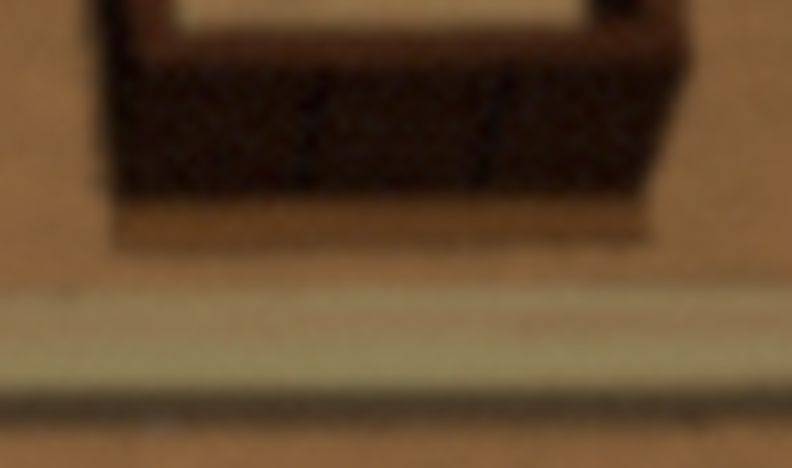

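Run:
```python
from h import *
from station import env
S=env.calibration("scene")
def g(U,V,z):
    u=(U+.5)/3.6-.5+380; v=(V+.5)/3.6-.5+380
    return atz(S,160+(u+.5)/3-.5,90+(v+.5)/3-.5,z)
A,B=g(115,250,0),g(650,243,0); C,D=g(0,291,.025),g(790,284,.025); E,F=g(0,392,.025),g(790,386,.025)
for n,p,q in(("foot",A,B),("railnear",C,D),("railfar",E,F)): print(n,p.round(4),q.round(4),np.degrees(np.arctan2(-(q-p)[0],(q-p)[1])))
n=np.array([np.cos(np.radians(-6.45)),np.sin(np.radians(-6.45)),0])
print([(n@(x-y)).round(4) for x in(C,D) for y in (A,B)],[(n@(x-y)-.03).round(4) for x in(E,F) for y in (A,B)])
```

```text
foot [0.6538 0.0717 0.    ] [0.6702 0.2212 0.    ] -6.248046687488491
railnear [0.6766 0.0334 0.025 ] [0.7011 0.2476 0.025 ] -6.534876050733445
railfar [0.7069 0.0281 0.025 ] [0.7315 0.2389 0.025 ] -6.641274935597596
[np.float64(0.0269), np.float64(0.0274), np.float64(0.0272), np.float64(0.0277)] [np.float64(0.0277), np.float64(0.0282), np.float64(0.0284), np.float64(0.0289)]
```

The gap is about 27.5 mm and the planter's yaw of -6.25° already agrees with the rail's roughly -6.5°. Closing gently.

Request:
carry_out(
  plan=[
    {"dx": 0.3,"dy": 0,"dz": 0.2,"wx": 0,"wy": 0,"wz": 0},
    {"dx": 0.7,"dy": 0,"dz": 0.2,"wx": 0,"wy": 0,"wz": 0},
    {"dx": 1.1,"dy": 0,"dz": 0.2,"wx": 0,"wy": 0,"wz": 0},
    {"dx": 1.5,"dy": 0,"dz": 0.2,"wx": 0,"wy": 0,"wz": 0},
    {"dx": 1.8,"dy": 0,"dz": 0.2,"wx": 0,"wy": 0,"wz": 0},
    {"dx": 2.1,"dy": 0,"dz": 0.2,"wx": 0,"wy": 0,"wz": 0},
    {"dx": 2.3,"dy": 0,"dz": 0.2,"wx": 0,"wy": 0,"wz": 0},
    {"dx": 2.4,"dy": 0,"dz": 0.2,"wx": 0,"wy": 0,"wz": 0},
    {"dx": 2.5,"dy": 0,"dz": 0.2,"wx": 0,"wy": 0,"wz": 0},
    {"dx": 2.6,"dy": 0,"dz": 0.2,"wx": 0,"wy": 0,"wz": 0},
    {"dx": 2.6,"dy": 0,"dz": 0.2,"wx": 0,"wy": 0,"wz": 0},
  ],
)

```text
t: 29.35
ee_pos: [0.5102, 0.1565, 0.0529]
orientation: [-179.9, -0.6, -6.4]
contact_force: [-8.7, 0.4, 5.2]
width: 0.0881
```

Request:
carry_out(
  plan=[
    {"dx": 0.1,"dy": 0,"dz": 0,"wx": 0,"wy": 0,"wz": 0},
    {"dx": 0.15,"dy": 0,"dz": 0,"wx": 0,"wy": 0,"wz": 0},
    {"dx": 0.2,"dy": 0,"dz": 0,"wx": 0,"wy": 0,"wz": 0},
    {"dx": 0.2,"dy": 0,"dz": 0,"wx": 0,"wy": 0,"wz": 0},
  ],
)

```text
t: 29.75
ee_pos: [0.5103, 0.1566, 0.053]
orientation: [-179.9, -0.3, -6.3]
contact_force: [-12.9, 0.3, 8.4]
width: 0.0877
```

```bash
python3 shot.py d3;  python3 -c "
import cv2
a=cv2.imread('pics/d3.png')[380:510,380:600];cv2.imwrite('pics/d3c.png',cv2.resize(a,None,fx=3.6,fy=3.6))"
```

```text
29.75 [0.5103 0.1566 0.053 ] [-179.9   -0.3   -6.3] [-12.9   0.3   8.4] [ 13.  -2.  98.  -0.  84. 110.]
```

View pics/d3c.png

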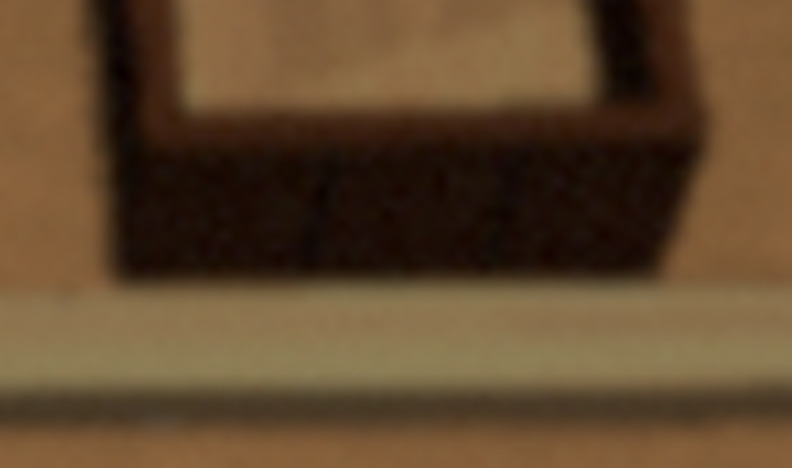

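Stalled against the rail at about 13 N. Backing off, lifting clear and then checking.

Request:
carry_out(
  plan=[
    {"dx": -0.1,"dy": 0,"dz": 0,"wx": 0,"wy": 0,"wz": 0},
    {"dx": -0.3,"dy": 0,"dz": 0,"wx": 0,"wy": 0,"wz": 0},
    {"dx": -1.0,"dy": 0,"dz": 0,"wx": 0,"wy": 0,"wz": 0},
    {"dx": -3.0,"dy": 0,"dz": 0,"wx": 0,"wy": 0,"wz": 0},
    {"dx": -6.0,"dy": 0,"dz": 0,"wx": 0,"wy": 0,"wz": 0},
    {"dx": -8.0,"dy": 0,"dz": -3,"wx": 0,"wy": 0,"wz": 0},
    {"dx": -10,"dy": 0,"dz": -7,"wx": 0,"wy": 0,"wz": 0},
    {"dx": -11,"dy": 0,"dz": -11.5,"wx": 0,"wy": 0,"wz": 0},
    {"dx": -11,"dy": 0,"dz": -15,"wx": 0,"wy": 0,"wz": 0},
    {"dx": -11,"dy": 0,"dz": -15,"wx": 0,"wy": 0,"wz": 0},
    {"dx": -11,"dy": 0,"dz": -15,"wx": 0,"wy": 0,"wz": 0},
  ],
)

```text
t: 30.9
ee_pos: [0.4005, 0.1686, 0.2029]
orientation: [-179.9, -0.5, -6.4]
contact_force: [-0.2, -0.7, -0.3]
width: 0.0879
```

Run:
```python
from station import env
import cv2,numpy as np
s=env.get_state();print(s["t"],s["ee_pos"],s["orientation"])
w=env.capture("wrist");t=env.capture("top");S=env.capture("scene")
cv2.imwrite("pics/e1w.png",w);cv2.imwrite("pics/e1s.png",S);cv2.imwrite("pics/e1t.png",t)
cv2.imwrite("pics/e1tc.png",cv2.resize(t[80:225,145:350],None,fx=3.9,fy=3.9,interpolation=cv2.INTER_CUBIC))
a=cv2.resize(S[145:260,280:370],None,fx=6,fy=5,interpolation=cv2.INTER_CUBIC);cv2.imwrite("pics/e1sc.png",a)
```

```text
30.9 [0.40049587 0.16862914 0.20294556] [-179.85229892   -0.45420494   -6.35520653]
```

View pics/e1tc.png

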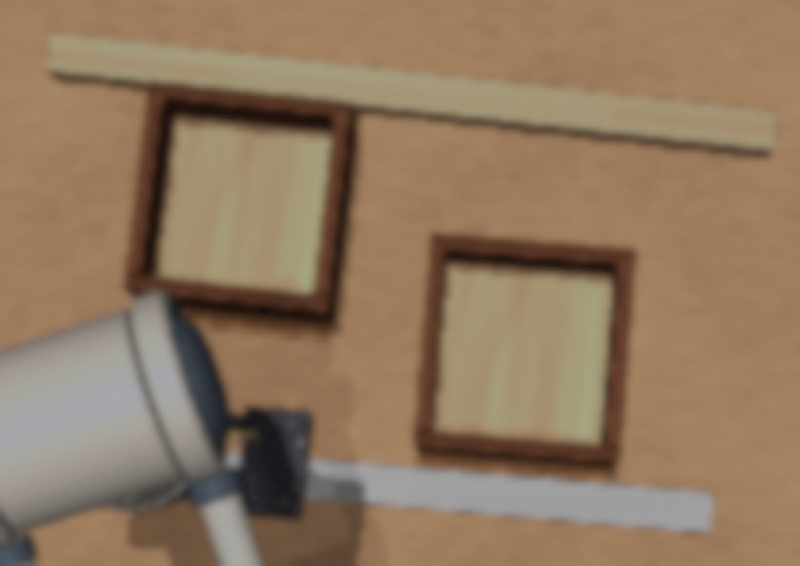

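View pics/e1w.png

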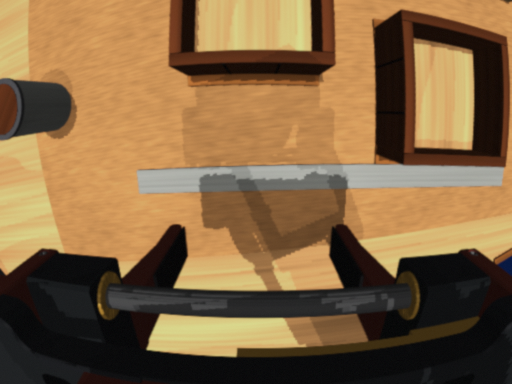

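View pics/e1s.png

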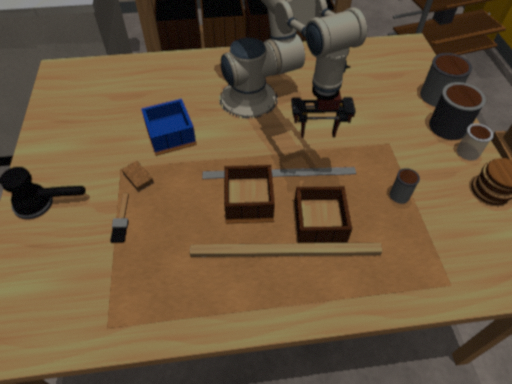

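```bash
python3 - <<'E'
from h import *
from station import env
T=env.calibration("top")
t=lambda U,V,z:atz(T,(U+.5)/3.9-.5+145,(V+.5)/3.9-.5+80,z)
n=np.array([np.cos(np.radians(-6.45)),np.sin(np.radians(-6.45)),0])
A,B,C=t(152,87,.08),t(357,106,.08),t(334,320,.08)
r=[t(48,72,.025),t(772,150,.025)]
print(A.round(4),B.round(4),C.round(4),np.degrees(np.arctan2(-(A-B)[0],(A-B)[1])))
d=B-C;print("side yaw",np.degrees(np.arctan2(d[1],d[0])))
print("gap to rail (expect .012):",[(n@(r[0]-x)).round(4) for x in(A,B)],[(n@(r[1]-x)).round(4) for x in(A,B)])
E
python3 -c "
import cv2
a=cv2.imread('pics/e1s.png')[180:265,280:365];cv2.imwrite('pics/e1c.png',cv2.resize(a,None,fx=7,fy=7,interpolation=cv2.INTER_CUBIC))"
```

```text
[0.6786 0.2155 0.08  ] [0.664  0.0652 0.08  ] [0.5065 0.0812 0.08  ] -5.531500210846904
side yaw -5.7841838868156215
gap to rail (expect .012): [np.float64(0.0165), np.float64(0.0141)] [np.float64(0.017), np.float64(0.0146)]
```

View pics/e1c.png

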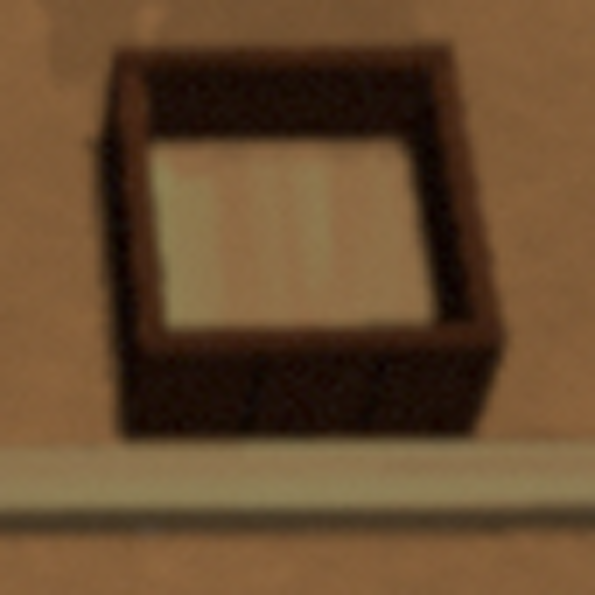

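The readings differ by about a pixel: face yaw -5.5°, side yaw -5.8°, rail -6.45°. I'll look closer with the wrist camera from above the contact.

Request:
carry_out(
  plan=[
    {"dx": 4,"dy": 0,"dz": -3,"wx": 0,"wy": 0,"wz": 0},
    {"dx": 8.5,"dy": 0,"dz": -4.7,"wx": 0,"wy": 0,"wz": 0},
    {"dx": 13,"dy": 0,"dz": -4.7,"wx": 0,"wy": 0,"wz": 0},
    {"dx": 17.5,"dy": 0,"dz": -4.7,"wx": 0,"wy": 0,"wz": 0},
    {"dx": 22,"dy": 0,"dz": -4.7,"wx": 0,"wy": 0,"wz": 0},
    {"dx": 24,"dy": -0.3,"dz": -4.7,"wx": 0,"wy": 0,"wz": 0},
    {"dx": 24,"dy": -0.3,"dz": -4.7,"wx": 0,"wy": 0,"wz": 0},
    {"dx": 24,"dy": -0.3,"dz": -4.7,"wx": 0,"wy": 0,"wz": 0},
    {"dx": 24,"dy": -0.3,"dz": -4.7,"wx": 0,"wy": 0,"wz": 0},
  ],
)

```text
t: 31.95
ee_pos: [0.6373, 0.1449, 0.2478]
orientation: [-180.0, -0.1, -6.3]
contact_force: [0.2, 0.5, 0.6]
width: 0.0877
```

Run:
```python
from station import env
import cv2,numpy as np
s=env.get_state();print(s["t"],s["ee_pos"],s["orientation"])
w=env.capture("wrist")
np.save("pics/f_pose.npy",np.r_[s["ee_pos"],s["orientation"]])
cv2.imwrite("pics/f1.png",w)
cv2.imwrite("pics/f1c.png",cv2.resize(w[60:260,100:400],None,fx=2.6,fy=2.6,interpolation=cv2.INTER_CUBIC))
```

```text
31.95 [0.63734352 0.14487256 0.24775055] [-1.79988794e+02 -1.11954766e-01 -6.33673876e+00]
```

View pics/f1.png

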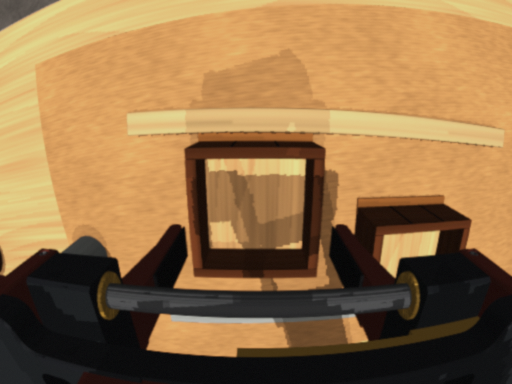

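```bash
python3 -c "
import cv2
a=cv2.imread('pics/f1.png')[95:165,170:345];cv2.imwrite('pics/f1c.png',cv2.resize(a,None,fx=4.5,fy=4.5,interpolation=cv2.INTER_CUBIC))"
```

```text
(no output)
```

View pics/f1c.png

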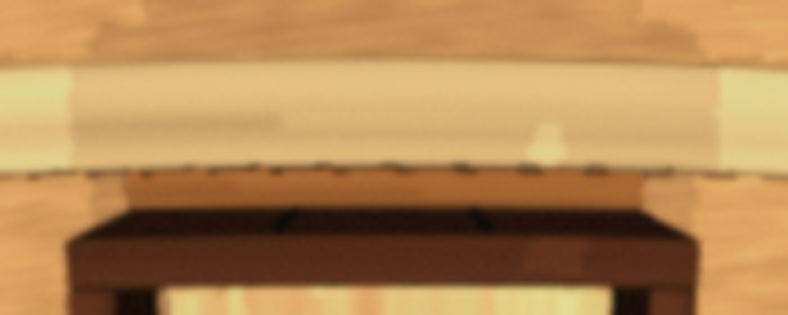

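Run:
```python
from h import *
from station import env
c=env.calibration("wrist");P=np.load("pics/f_pose.npy")
W=np.eye(4);W[:3,:3]=R.from_euler("xyz",P[3:],degrees=True).as_matrix();W[:3,3]=P[:3]
M=W@c["T_tool_cam"]
def w(U,V,z):
    u=(U+.5)/4.5-.5+170;v=(V+.5)/4.5-.5+95
    a=np.array([u-c["cx"],v-c["cy"]]);r=np.hypot(*a);th=r/c["fx"]
    d=np.array([np.sin(th)*a[0]/r,-np.sin(th)*a[1]/r,-np.cos(th)])
    d=M[:3,:3]@d; p=M[:3,3]; return p+d*(z-p[2])/d[2]
yaw=lambda a,b: np.degrees(np.arctan2(-(a-b)[0],(a-b)[1]))
n=np.array([np.cos(np.radians(-6.45)),np.sin(np.radians(-6.45)),0])
A,B=w(127,212,.005),w(640,211,.005); C,D=w(127,172,.025),w(640,172,.025); E,F=w(68,242,.08),w(697,240,.08)
print("wallbase",A.round(4),B.round(4),yaw(A,B));print("rail top edge",C.round(4),D.round(4),yaw(C,D));print("rim",E.round(4),F.round(4),yaw(E,F))
print("wall-rail",[n@(C-A),n@(D-B)],"rim-rail",n@(C-E),n@(D-F), "cam",M[:3,3])
```

```text
wallbase [0.6858 0.219  0.005 ] [0.6697 0.0711 0.005 ] -6.219476568496215
rail top edge [0.6982 0.2131 0.025 ] [0.6827 0.0736 0.025 ] -6.3457450032837635
rim [0.6861 0.2181 0.08  ] [0.6702 0.0708 0.08  ] -6.143315937784885
wall-rail [np.float64(0.012999785806774106), np.float64(0.012656788685674717)] rim-rail 0.012639979915108481 0.012102436055697332 cam [0.71337789 0.13650807 0.38852532]
```

The wrist view puts the wall 12–13 mm from the rail at both ends, which is just the foot width, with yaw agreeing to about 0.2°. It is flush, so I'm handing in.

```bash
python3 -c "
from station import env
import cv2,numpy as np
a=cv2.imread('pics/scene0.png').astype(int);b=cv2.imread('pics/e1s.png').astype(int)
d=abs(a-b).max(2)
print('brush/block',d[160:250,105:160].max(),'tin',d[165:205,388:420].max())
print(env.get_state()['contact_force']); print(env.job_done())"
```

```text
brush/block 19 tin 11
[-0.54982006 -0.00790923  0.46943038]
the job is handed in; nothing more can be done
None
```

The stamped planter turned out to be the left one. It now stands flat against the dispatch rail, and I handed the job in at about 32 s of the 72 s.

- **Left planter:** I pushed it back with open fingers on its far wall to about 66° and held it roughly 0.8 s. The underside showed the ring and bar. I then lowered it along the reverse arc onto its base.
- **Right planter:** I tipped it the same way to about 66° and held it. The underside was bare, and I lowered it again.
- **Push to the rail:** I pushed the stamped planter from behind until it stalled against the rail at about 13 N, then withdrew the arm.

**Last checks**
- **Stamped planter:** The close wrist view put its wall 12–13 mm from the rail at both ends, which is just the 12 mm foot, with yaw agreeing to about 0.2°. The coarser top view disagreed, reading about 0.7–0.9° off and a 2–4 mm gap. That is roughly a pixel at that distance, so I trusted the wrist view.
- **Right planter:** It now stands about 4 mm nearer the heel rail and turned by about 1.5°, because tipping squared it against that rail. I left it there.
- **Tin, brush and block:** They look unchanged against the first scene picture.
- **Robot:** It was touching nothing at hand-in.

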